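# Stow the clean beaker set and mark it complete

### The job

Put the clean beakers away as one set: stand the largest upright in the bay of the steel tray and nest all the other beakers inside it in size order, each one fully down on the floor of the next larger. Then lay the grey dust cover flat and centred on the mouth of the innermost beaker, and last of all take the sprung clip from its parking stand and clip it squarely over the top edge of the tray's upright marker plate, well down and near the middle, to mark the set as complete. Leave the conical flask standing where it is.

Things in the scene. Friction and masses are not known exactly. Their poses are not given: they have to be found in the camera images.
- beaker0: the largest of the graded white plastic beakers: straight round cup, outside diameter 124, inside 114, height 84, wall 5, base 14 thick (all mm); the top 14 mm carries an outer bead that makes the rim 8 thick and 130 across. Origin: centre of the underside, z up
- beaker0_rim (a point): centre of the mouth of beaker0, at rim height (84 mm above its origin)
- beaker1: the second largest of the graded white plastic beakers (may be absent): straight round cup, outside diameter 102, inside 92, height 90, wall 5, base 14 thick (all mm); the top 14 mm carries an outer bead that makes the rim 8 thick and 108 across. Origin: centre of the underside, z up
- beaker1_rim (a point): centre of the mouth of beaker1, at rim height (90 mm above its origin)
- beaker2: the third of the graded white plastic beakers (may be absent): straight round cup, outside diameter 80, inside 70, height 96, wall 5, base 14 thick (all mm); the top 14 mm carries an outer bead that makes the rim 8 thick and 86 across. Origin: centre of the underside, z up
- beaker2_rim (a point): centre of the mouth of beaker2, at rim height (96 mm above its origin)
- beaker3: the fourth of the graded white plastic beakers (may be absent): straight round cup, outside diameter 60, inside 50, height 102, wall 5, base 14 thick (all mm); the top 14 mm carries an outer bead that makes the rim 8 thick and 66 across. Origin: centre of the underside, z up
- beaker3_rim (a point): centre of the mouth of beaker3, at rim height (102 mm above its origin)
- beaker4: the smallest of the graded white plastic beakers (may be absent): straight round cup, outside diameter 42, inside 32, height 108, wall 5, base 14 thick (all mm); the top 14 mm carries an outer bead that makes the rim 8 thick and 48 across. Origin: centre of the underside, z up
- beaker4_rim (a point): centre of the mouth of beaker4, at rim height (108 mm above its origin)
- cover: grey flat dust cover: disc 100 mm across, 6 thick, with an upright black knob 24 across and 32 tall in its middle. Origin: centre of the underside
- cover_knob (a point): grip point on the cover's knob, 26 mm above the cover's underside
- tray: steel tray 250 (x) by 160 (y), fixed on the bench, floor 4 thick, walls 18 high over the bench. A low wall divides off the nest's bay (156 by 152 inside) towards its -x end; at its +x end stands an upright marker plate 8 thick (along x), 90 wide (along y), its top 86 above the bench. Origin: centre of the underside
- tray_bay (a point): centre of the tray bay's floor, axes as the tray; 43 mm from the tray's origin towards -x and 4 mm up
- plate_top (a point): middle of the top edge of the tray's marker plate, axes as the tray (x across the plate's 8 mm, y along its edge); 117 mm from the tray's origin towards +x
- stand: small fixed parking stand: black foot 90 by 90 by 16 mm carrying an upright steel plate 8 thick (along x), 70 wide (along y), top 86 mm above the bench. Origin: centre of the underside
- clip: sprung steel clip like a big clothes-peg, 40 wide along its y, 110 tall, parked astride the stand's plate, jaws down, tails with black rubber rolls up. Origin: between the jaw tips at their lower end; x across the jaws, z up. Jaws are 47 mm deep from tip to hinge pin; parked, 35 mm of plate is between them. This body is the -x half, its jaw's inner face at x = -4 mm
- clip_grip (a point): point midway between the two rubber tail rolls, 105 mm above the clip's origin. Each roll is 10 thick, 40 long along the clip's y; outside width over both (along the clip's x) is 56 mm when the clip sits on an 8 mm plate, about 39 when squeezed fully. Squeezing takes 6 to 10 N
- clip_jaw (a joint): opening of the clip's sprung jaw (rad): 0 closed empty, about 0.1 when it grips an 8 mm plate, 0.45 fully squeezed (jaw tips about 27 mm apart)
- flask: bystander: conical glass flask 82 mm wide, 122 tall. Origin: centre of the underside

How it is judged:
By the outcome, as a careful person would: the job done as asked, in the order asked, and still so for the second after the job is handed in, with the robot touching nothing.
Of beaker1, beaker2, beaker3, beaker4 only 3 to 4 are there at a start; the rules pass over those that are not, and their reading is None.
At some moment in a run one of beaker1, beaker2, beaker3 may be knocked a few centimetres aside while the robot is not near it.
It also fails if it takes over 210 s, if anything falls off the work surface, if the arm or the gripper's body presses on something with over 40 N, if the wrist force passes 120 N, or if a joint passes its speed limit or range.

### The arm

A 6-joint arm with a two-finger parallel gripper is mounted at the origin on the work surface. World frame = base frame: x ahead of the robot, y to its left, z up, the work surface at z = 0. Lengths are in mm, angles in rad, forces in N, time in s.
With the tool pointing down it reaches from about 300 to 775 mm from the base axis. Payload 14.6 kg.
Tool frame: the origin (TCP) lies on the centre line of the jaws, within the pads' length; the fingertips stand 22 mm ahead of it and the grasp point (between the pads) lies 3 mm ahead of it (manip.tcp_to_tips is the distance from the TCP to the fingertips, in mm); z points along the fingers, y is the direction in which the jaws open and shut (so a half turn about z gives the same grasp; the last joint's range is limited). The gripper opens to 94 mm and grips with 3 to 60 N. Pads are 16 mm wide; open, the fingers measure 119 mm over their backs; the gripper's body (75 mm by 177 mm) begins 78 mm behind the grasp point.
Start: joints at [1.086, 0.3, 1.521, -0, 1.321, -0.067], TCP at [223.159, 502.682, 227.446] pointing down, gripper open.
Joint ranges: [-3.03, 3.03], [-0.79, 2.21], [0.23, 2.52], [-1.04, 4.18], [0, 3.07], [-2.55, 2.55]. Speed limits (rad/s): [2.22, 2.22, 2.57, 3.14, 3.14, 3.14].

### API

Orientations are given as [roll, pitch, yaw] about the fixed x, y, z axes, in that order (R = Rz(yaw) Ry(pitch) Rx(roll)).
In Python, from cell import manip, vision, workorder gives the robot as it stands.
- The arm moves only by the tool carry_out, never from a script. Its argument "deltas" is a list of rows, each a list of 3 entries, a list of its own where there are three numbers: the shift along the tool's x, y, z in cm, then the turn about the tool's z in degrees, then the opening, from 0 (shut) to 1 (fully open). A call has 1 to 20 rows; each row shifts and turns the commanded pose from where the row before left it, along the tool's axes as they then stand; what a row does not reach is not made up. A row lasts 1/12 s, in which the tool goes at most 41.7 mm and 7.16 degrees, less where a joint would pass 70% of its speed; a pose out of reach is approached as far as the arm can. A call with a gripper value outside its range is refused whole. The fingers move at their own pace and stop on an object; "grip_force" is the grip in N (left out, the last holds). Time passes only in rows, so rows that do not move let the fingers close. It gives the time, the measured TCP pose, the force and the opening at its end, in the units of the state.
- manip.read_state(): the state, without advancing time (a new reading comes with each control period).
- vision.camera(name): name is "scene" or "side" or "wrist"; returns (picture, depth): 384x512x3 uint8, red, green, blue; 384x512 float32, mm along the optical axis (not along the pixel's ray), 0 where there is no reading.
- vision.calibration(name): a dict with "mtx" (3x3 intrinsics, pixels), "eye" and "orientation" of the camera in the world. Camera axes: x right, y down, z forward; pixel columns grow to the right and rows downward; lengths in mm; the calibration is good to about 2 mm. A picture is of the moment at which its call begins: read the wrist's pose just before it. calibration takes no time and is no camera call; for the wrist camera it gives the pose at the moment of the call.
- workorder.sign_off(): hands the job in, once; it reports no verdict.
The state is a dict: "clock": time; "joints": joint angles; "qd": joint speeds; "effort": joint torques, N m; "eef_pos": TCP position; "eef_rot": TCP orientation; "wrist_force": force on the tool from outside, world axes, zero at the start; "moment": the same for the moment, N m; "finger_gap": finger opening in mm.
Only numpy, scipy, OpenCV 4.12 (cv2) and the standard library are available. Lean on these libraries where they do the work, as an engineer would, in place of code of your own. Each camera call takes 0.05 s, during which the arm holds its last target.

## Working session

There is one attempt and no reset: what is moved stays moved. The work goes in short steps, Python scripts to look and compute and a tool call to move; the robot and the scene stay as the last step left them, time stands still between calls to the robot, and variables do not carry over. Pictures are saved under pics/ and viewed, and the job is handed in when it is done.

Besides the shell and the picture viewer there is one more tool, called after "Emit:" as a command line: name --argument value ..., lists and objects as JSON in quotes. carry_out: Moves the arm, as the interface text tells. Its arguments: {"type":"object","properties":{"deltas":{"type":"array","items":{"type":"array"}},"grip_force":{"type":"number"}},"required":["deltas"]}

```bash
mkdir -p pics; ls; cat > h.py <<'E'
import numpy as np, cv2
from cell import manip, vision, workorder
def shot(n,f):
    p,d=vision.camera(n); c=vision.calibration(n)
    cv2.imwrite('pics/'+f+'.png',p[:,:,::-1]); np.savez('pics/'+f+'.npz',p=p,d=d,m=c['mtx'],e=c['eye'],o=np.array(c['orientation']))
    return p,d,c
E
python3 - <<'E'
from h import *
print(manip.read_state())
for n in['scene','side','wrist']:
    p,d,c=shot(n,n+'0'); print(n,c)
E
```

```text
pics
{'clock': 0.0, 'joints': array([ 1.08640904e+00,  3.00475949e-01,  1.52159622e+00, -3.06785217e-05,
        1.32070000e+00, -6.65826619e-02]), 'qd': array([ 6.39266124e-04, -1.93844792e-03,  5.32254090e-04, -7.29070705e-04,
       -2.60646437e-05, -1.35749519e-04]), 'effort': array([-2.42972907e-03, -5.31793892e+01, -3.52745891e+01,  7.08580320e-02,
        2.42775731e-02, -8.43403086e-05]), 'eef_pos': array([223.05195388, 502.47312942, 226.87725429]), 'eef_rot': array([-3.14041378e+00, -4.88278974e-05,  2.72379561e+00]), 'wrist_force': array([-1.44494271, -0.82831022, -0.03494952]), 'moment': array([-0.01103848, -0.05529667,  0.04067095]), 'finger_gap': 94.04645606203813}
scene {'mtx': array([[423.50489432,   0.        , 253.23174655],
       [  0.        , 423.50489432, 181.55793336],
       [  0.        ,   0.        ,   1.        ]]), 'eye': array([1111.31695383, -558.42304233,  955.71064288]), 'orientation': array([-2.40584191,  0.01136224,  0.75359487])}
side {'mtx': array([[409.83358252,   0.        , 258.01344278],
       [  0.        , 409.83358252, 185.92366774],
       [  0.        ,   0.        ,   1.        ]]), 'eye': array([-135.84935674, -697.42504064,  778.65959144]), 'orientation': array([-2.14948798, -0.00518661, -0.78585657])}
wrist {'mtx': array([[338.443452  ,   0.        , 260.93284697],
       [  0.        , 338.443452  , 198.24827585],
       [  0.        ,   0.        ,   1.        ]]), 'eye': array([150.4855063 , 534.88795636, 383.94042883]), 'orientation': array([2.86573213e+00, 2.45773024e-04, 1.15389486e+00])}
```

View pics/scene0.png

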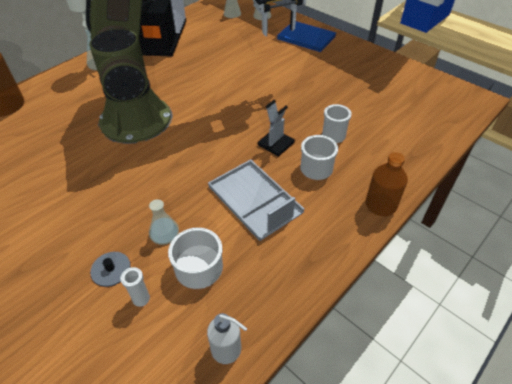

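View pics/side0.png

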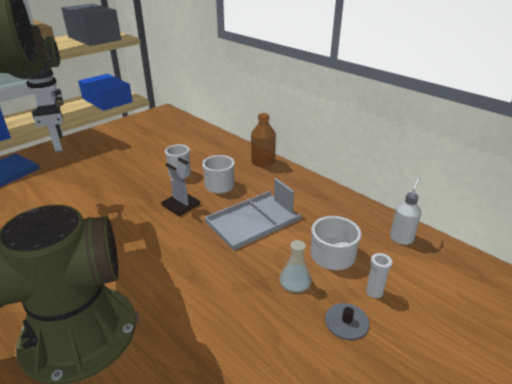

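View pics/wrist0.png

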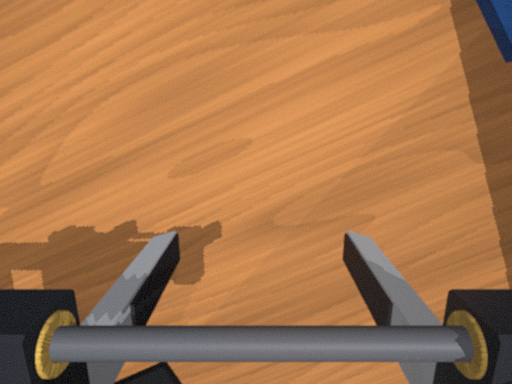

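Two views show four beakers: large at scene (195,257), small at (135,287), and two at (318,157) and (336,123). The cover is at (110,267), the flask at (162,225), and the clip stand at (275,135). Next I'll build point clouds.

```bash
cat >> h.py <<'E'
from scipy.spatial.transform import Rotation as Ro
from scipy.optimize import least_squares
def cloud(f):
    z=np.load('pics/'+f+'.npz'); d=z['d']; m=z['m']; R=Ro.from_euler('xyz',z['o']).as_matrix()
    v,u=np.mgrid[:384,:512]; P=np.stack([(u-m[0,2])/m[0,0]*d,(v-m[1,2])/m[1,1]*d,d],-1)@R.T+z['e']
    P[d<=0]=np.nan
    return P,z['p']
def circ(X,r=None,c0=None):
    c0=X.mean(0) if c0 is None else c0
    if r is None:
        s=least_squares(lambda q:np.hypot(X[:,0]-q[0],X[:,1]-q[1])-q[2],[*c0,40],loss='soft_l1',f_scale=1.5)
    else:
        s=least_squares(lambda q:np.hypot(X[:,0]-q[0],X[:,1]-q[1])-r,c0,loss='soft_l1',f_scale=1.5)
    return s.x, np.sqrt(np.mean(s.fun**2))
E
python3 - <<'E'
from h import *
for n in['scene0','side0']:
    P,p=cloud(n)
    t=(P[...,2]<4)&(P[...,2]>-8)&(P[...,0]>250)&(P[...,0]<700)&(np.abs(P[...,1])<500)
    print(n,'table',np.nanmedian(P[...,2][t]),P[...,2][t].std())
    m=(P[...,2]>12)&(P[...,2]<200)&(P[...,0]>200)&(P[...,0]<850)&(np.abs(P[...,1])<700)
    k,l,s,c=cv2.connectedComponentsWithStats(m.astype(np.uint8))
    for i in range(1,k):
        if s[i,4]<60: continue
        Q=P[l==i]; zt=np.percentile(Q[:,2],98)
        T=Q[Q[:,2]>zt-6][:,:2]
        q,e=circ(T)
        print(c[i].round(),s[i,4],'lo',np.percentile(Q,2,0).round(),'hi',np.percentile(Q,98,0).round(),'circ',q.round(1),e.round(2))
E
```

```text
scene0 table 0.6501122185637769 1.742204720607671
[276. 130.] 938 lo [414. 195.  13.] hi [495. 278. 162.] circ [453.7 232.6  26. ] 3.72
[325. 142.] 2109 lo [533. 190.  15.] hi [668. 438.  97.] circ [-485.8  -49.1 1145.4] 28.81
[380. 180.] 801 lo [804. 204.  18.] hi [849. 262. 191.] circ [839.1 248.9  12.9] 4.87
[266. 203.] 1062 lo [432. -77.  12.] hi [688. 108.  88.] circ [21836.9 -3596.2 21461.6] 2.76
[187. 248.] 3333 lo [ 454. -308.   13.] hi [ 673. -190.  123.] circ [ 461.7 -239.2   12.6] 4.26
[108. 264.] 113 lo [ 440. -416.   14.] hi [ 461. -395.   42.] circ [ 449.9 -405.2    8.4] 2.83
[135. 285.] 685 lo [ 554. -423.   16.] hi [ 596. -381.  110.] circ [ 574.6 -401.4   20.3] 2.69
[224. 338.] 1304 lo [ 791. -379.   16.] hi [ 847. -324.  184.] circ [ 587.8  702.  1072.5] 1.72
side0 table 1.8479224792350806 1.2545556842539105
[262. 142.] 901 lo [799. 203.  16.] hi [847. 268. 192.] circ [840.1 245.1  13.3] 4.5
[179. 178.] 1436 lo [410. 193.  14.] hi [601. 437. 162.] circ [451.  230.3  26.9] 3.81
[219. 172.] 992 lo [567. 187.  16.] hi [666. 287.  94.] circ [617.7 237.4  49.7] 3.16
[284. 194.] 435 lo [667. -48.  14.] hi [684.  38.  89.] circ [112108.7 -19118.5 113059. ] 2.9
[407. 217.] 1091 lo [ 780. -380.   16.] hi [ 827. -320.  176.] circ [755.2 -14.5 337.5] 1.65
[249. 219.] 639 lo [431. -79.  12.] hi [681. 109.  23.] circ [529.3  19.7  94.7] 25.08
[335. 241.] 2121 lo [ 550. -310.   14.] hi [ 672. -191.   87.] circ [ 611.4 -249.2   60.8] 2.8
[296. 268.] 1004 lo [ 426. -278.   14.] hi [ 479. -218.  125.] circ [ 461.7 -240.7   12.9] 4.31
[379. 273.] 752 lo [ 552. -425.   16.] hi [ 594. -383.  111.] circ [ 573.7 -403.2   20. ] 2.83
[348. 314.] 151 lo [ 439. -418.   14.] hi [ 460. -397.   42.] circ [ 450.4 -406.4    8.5] 2.85
```

```bash
cat >> h.py <<'E'
DIM={0:(124,84),1:(102,90),2:(80,96),3:(60,102),4:(42,108)}
def prof(i):
    D,h=DIM[i]; r=D/2
    return np.array([[0,0],[r,0],[r,h-14],[r+3,h-14],[r+3,h],[r-5,h],[r-5,14],[0,14]],float)
def pdist(pr,V):
    b=np.full(len(pr),1e9)
    for a,c in zip(V[:-1],V[1:]):
        t=np.clip(((pr-a)@(c-a))/((c-a)@(c-a)),0,1)
        b=np.minimum(b,np.linalg.norm(pr-(a+t[:,None]*(c-a)),axis=1))
    return b
def fitb(X,i,c0,z0=None,excl_floor=True):
    """fit centre x,y,z0 of upright beaker i to points X"""
    V=prof(i)
    def f(q):
        r=np.hypot(X[:,0]-q[0],X[:,1]-q[1]); return np.minimum(pdist(np.c_[r,X[:,2]-q[2]],V),15)
    s=least_squares(f,[c0[0],c0[1],0 if z0 is None else z0],loss='soft_l1',f_scale=2,diff_step=1e-4)
    return s.x,np.sqrt(np.mean(s.fun**2)),np.median(s.fun)
def near(P,c,r,zlo=6,zhi=200):
    X=P.reshape(-1,3); X=X[np.isfinite(X[:,0])]
    return X[(np.hypot(X[:,0]-c[0],X[:,1]-c[1])<r)&(X[:,2]>zlo)&(X[:,2]<zhi)]
E
python3 - <<'E'
from h import *
for n in['scene0','side0']:
    P,p=cloud(n); print(n)
    for cands,c in [((0,),(611,-249)),((1,),(617,238)),((1,2,3),(566,405)),((4,),(574,-402))]:
        for i in cands:
            X=near(P,c,DIM[i][0]/2+18); print(i,*fitb(X,i,c),len(X))
    X=near(P,(450,-406),16,12,60); print('knob',circ(X[:,:2],12),'z',np.percentile(X[:,2],95))
    X=near(P,(450,-406),58,2,12);print('disc centre',X.mean(0), X[:,:2].min(0),X[:,:2].max(0))
E
```

```text
scene0
0 [ 6.10998882e+02 -2.46490759e+02  6.09222464e-01] 1.2612173999164784 0.7400716867587604 2599
1 [617.11243463 241.18180141   1.12735266] 1.4933860821722091 0.9919171425223396 1337
1 [559.17302578 411.74887662   7.0709858 ] 8.746209360856822 2.172002464407435 835
2 [566.09494155 402.70959184   1.1241056 ] 1.616657947761497 1.0908646578830883 835
3 [570.35888114 396.72363686  -6.30554646] 7.459120043898311 5.588922910550253 831
4 [ 573.12092997 -401.13952282    0.7974946 ] 0.9922297397071833 0.5918393766461776 710
knob (array([ 448.28048979, -404.55136275]), np.float64(3.5766577559892303)) z 40.73549706843287
disc centre [ 451.11285683 -407.91364611    6.41766543] [ 396.6971645  -463.75403482] [ 505.83379303 -351.98404531]
side0
0 [ 613.68909236 -247.75254881    2.28406875] 1.3227222574803832 0.863769950647427 2192
1 [618.99904202 239.16543049   3.22145192] 2.0054836978053325 1.1387162142341225 1043
1 [562.75928294 405.36745648   9.26454899] 8.282437171769384 6.677026958260569 465
2 [567.26130206 400.67777845   3.39517552] 2.003346682742872 1.2185601314710226 463
3 [565.89085204 396.71399012  -4.70482232] 7.297695530425331 6.5313969672153505 455
4 [ 576.12185173 -402.21572832    2.04873843] 1.0619112368888097 0.6727181042989017 782
knob (array([ 452.22647919, -405.80246611]), np.float64(3.4489225631053024)) z 41.11821183609936
disc centre [ 445.41694482 -409.49409491    7.01952575] [ 392.82544116 -462.98894802] [ 507.06774037 -348.72366809]
```

```bash
python3 - <<'E'
from h import *
for n in['scene0','side0']:
    P,p=cloud(n); print(n)
    X=near(P,(676,-5),60,30,120); X=X[X[:,0]>655]
    c=X[:,:2].mean(0); u,s,v=np.linalg.svd(X[:,:2]-c); t=(X[:,:2]-c)@v[0]; 
    print('plate faces c',c,'dir',v[0],np.degrees(np.arctan2(v[0][1],v[0][0])),'extent',np.percentile(t,[0.5,99.5]),'thick sd',s[1]/len(X)**.5,'top',np.percentile(X[:,2],99))
    # tray all
    X=near(P,(560,15),180,2.5,24); X=X[(X[:,0]<720)&(np.abs(X[:,1])<130)]
    hull=cv2.minAreaRect(X[:,:2].astype(np.float32)); print('tray rect',hull)
    X=near(P,(452,232),70,20,75); c=X[:,:2].mean(0); u,s,v=np.linalg.svd(X[:,:2]-c); t=(X[:,:2]-c)@v[0];print('stand plate',c,v[0],np.degrees(np.arctan2(v[0][1],v[0][0])),np.percentile(t,[.5,99.5]),s[1]/len(X)**.5)
    X=near(P,(452,232),70,145,175); print('rolls', cv2.minAreaRect(X[:,:2].astype(np.float32)),len(X),X[:,2].max())
    X=near(P,(452,232),70,8,20); print('foot', cv2.minAreaRect(X[:,:2].astype(np.float32)),len(X))
E
```

```text
scene0
plate faces c [679.66746744  -4.58625831] dir [-0.16616307 -0.98609829] -99.56480648022216 extent [-47.49773911  43.26726778] thick sd 2.036884350064718 top 89.61116473361528
tray rect ((550.555419921875, -0.1304168701171875), (338.05621337890625, 259.3374328613281), 0.06278540194034576)
stand plate [456.52036157 232.00955677] [ 0.01231159 -0.99992421] -89.2945797633793 [-41.22482641  31.22913419] 7.589147977305688
rolls ((452.1041564941406, 233.31787109375), (55.68822479248047, 42.37932586669922), 3.1319756507873535) 106 164.29168145886968
foot ((452.96722412109375, 238.6856689453125), (90.55402374267578, 96.74050903320312), 1.8383796215057373) 393
side0
plate faces c [675.48477362  -7.56042475] dir [-0.14765691 -0.98903864] -98.49116563128504 extent [-46.48045376  40.89309668] thick sd 2.21446711458841 top 90.0719867423396
tray rect ((549.8240966796875, -0.116058349609375), (339.03472900390625, 259.2869873046875), 0.12057454138994217)
stand plate [447.41550182 230.07944709] [ 0.20668409 -0.97840773] -78.0718982602436 [-50.24679054  38.10108086] 11.65905049385894
rolls ((452.30047607421875, 232.35946655273438), (58.237701416015625, 45.269290924072266), 4.016023635864258) 122 166.17010711087744
foot ((452.92669677734375, 228.54144287109375), (92.16119384765625, 110.66898345947266), 3.2767817974090576) 357
```

```bash
cat >> h.py <<'E'
def boxd(p,cx,cy,hx,hy):
    dx=np.abs(p[:,0]-cx)-hx; dy=np.abs(p[:,1]-cy)-hy
    return np.hypot(np.maximum(dx,0),np.maximum(dy,0))
def fittray(P,q0=(562,12,-9.),zlo=11,zhi=30,off=0):
    X=near(P,q0[:2],190,zlo,130); 
    def loc(q):
        a=np.radians(q[2]); d=X[:,:2]-np.array(q[:2]); return np.c_[d@[np.cos(a),np.sin(a)],d@[-np.sin(a),np.cos(a)]]
    l=loc(q0); k=(np.abs(l[:,0])<140)&(np.abs(l[:,1])<95); X=X[k]
    def f(q):
        l=loc(q); z=X[:,2]
        w=np.min([boxd(l,-123,0,2,80),boxd(l,0,78,125,2),boxd(l,0,-78,125,2),boxd(l,123,0,2,80),boxd(l,37,0,2,76),boxd(l,117,0,4,45)],0)
        pl=boxd(l,117,0,4,45)
        return np.minimum(np.where(z>30,pl,w),12)
    s=least_squares(f,q0,loss='soft_l1',f_scale=1,x_scale=[1,1,1],diff_step=1e-4)
    return s.x,np.sqrt(np.mean(s.fun**2)),len(X)
E
python3 - <<'E'
from h import *
T=[]
for n in['scene0','side0']:
    P,p=cloud(n); r=fittray(P); print(n,r); T.append(r[0])
t=np.mean(T,0); a=np.radians(t[2]); x=np.array([np.cos(a),np.sin(a)])
print(t,'bay',t[:2]-43*x,'plate',t[:2]+117*x)
for yaw in [2.724]: print()
E
```

```text
scene0 (array([562.50248529,  16.80161454,  -9.37663264]), np.float64(0.5624304957044971), 1115)
side0 (array([562.54977419,  15.10378971,  -9.34378705]), np.float64(0.8693427453521627), 1121)
[562.52612974  15.95270213  -9.36020984] bay [520.09865975  22.94625562] plate [677.96831552  -3.076269  ]
```

Emit:
carry_out --deltas '[[[0, 0, 0], 6.6, 1], [[0, 0, 0], 6.6, 0.6], [[0, 0, 0], 6.6, 0.45], [[0, 0, 0], 6.6, 0.45], [[0, 0, 0], 6.6, 0.45], [[0, 0, 0], 6.6, 0.45], [[0, 0, 0], 6.6, 0.45], [[0, 0, 0], 6.6, 0.45], [[0, 0, 0], 6.6, 0.45], [[0, 0, 0], 6.66, 0.45], [[0, 0, 0], 0, 0.45]]' --grip_force 40

```text
clock: 1.07
eef_pos: [223.1, 502.6, 227.2]
eef_rot: [-3.141, 0.0, 1.565]
wrist_force: [-0.8, -0.8, -0.4]
finger_gap: 42.6
```

Emit:
carry_out --deltas '[[[-3.7, 1.6, 0], 0, 0.45], [[-3.7, 1.6, 0], 0, 0.45], [[-3.7, 1.6, 0], 0, 0.45], [[-3.7, 1.6, 0], 0, 0.45], [[-3.7, 1.6, 0], 0, 0.45], [[-3.7, 1.6, 0], 0, 0.45], [[-3.7, 1.6, 0], 0, 0.45], [[-3.7, 1.6, 0], 0, 0.45], [[-3.7, 1.6, 0], 0, 0.45], [[-3.7, 1.6, 0], 0, 0.45], [[-3.7, 1.6, 0], 0, 0.45], [[-3.7, 1.6, 0], 0, 0.45], [[-3.7, 1.6, 0], 0, 0.45], [[-3.7, 1.6, 0], 0, 0.45], [[-3.7, 1.6, 0], 0, 0.45], [[-3.7, 1.6, 0], 0, 0.45], [[-3.7, 1.6, 0], 0, 0.45], [[-3.7, 1.6, 0], 0, 0.45], [[-3.7, 1.6, 0], 0, 0.45], [[0, 0, 0], 0, 0.45]]'

```text
clock: 2.73
eef_pos: [528.1, -205.5, 226.2]
eef_rot: [-3.141, 0.0, 1.571]
wrist_force: [-1.1, 0.5, -0.3]
finger_gap: 42.3
```

```bash
python3 - <<'E'
from h import *
s=manip.read_state(); print(s['eef_pos'],s['eef_rot'],s['wrist_force'])
p,d,c=shot('wrist','w1'); print(c)
P,_=cloud('w1')
X=near(P,(612,-247),80); print(len(X)); print(fitb(X,0,(612,-247)))
t=P[...,2]; t=t[np.abs(t)<8]; print('table z',np.median(t))
E
```

```text
[ 528.11402905 -205.47247829  226.18902779] [-3.14054141e+00  3.09085761e-04  1.57141932e+00] [-1.12445699  0.51662386 -0.34727381]
{'mtx': array([[338.443452  ,   0.        , 260.93284697],
       [  0.        , 338.443452  , 198.24827585],
       [  0.        ,   0.        ,   1.        ]]), 'eye': array([ 527.18778113, -123.70994599,  383.16466014]), 'orientation': array([2.86730659e+00, 4.10808901e-04, 1.73736285e-03])}
12769
(array([ 6.10666289e+02, -2.45373498e+02, -2.49878845e-01]), np.float64(0.6256941739932119), np.float64(0.3792848580745414))
table z -0.17008119560460955
```

View pics/w1.png

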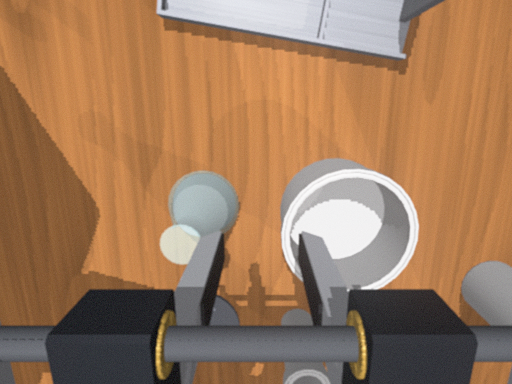

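The wrist view shows the beaker0 mouth at about (350,228), with its centre near (611,-246). I'll grip its -x wall.

Emit:
carry_out --deltas '[[[-2.0, 1.1, 0], 0, 0.45], [[-2.0, 1.1, 0], 0, 0.45], [[0, 0, 1.5], 0, 0.45], [[0, 0, 1.5], 0, 0.45], [[0, 0, 1.5], 0, 0.45], [[0, 0, 1.5], 0, 0.45], [[0, 0, 1.5], 0, 0.45], [[0, 0, 1.5], 0, 0.45], [[0, 0, 1.5], 0, 0.45], [[0, 0, 1.0], 0, 0.45], [[0, 0, 1.0], 0, 0.45], [[0, 0, 1.0], 0, 0.45], [[0, 0, 0], 0, 0.45], [[0, 0, 0], 0, 0.45]]'

```text
clock: 3.95
eef_pos: [549.2, -240.1, 92.4]
eef_rot: [-3.141, -0.0, 1.571]
wrist_force: [-0.1, 0.2, 0.6]
finger_gap: 42.4
```

Emit:
carry_out --deltas '[[[-0.57, 0.05, 0.14], 0, 0.45], [[0, 0, 0], 0, 0.45], [[0, 0, 0], 0, 0], [[0, 0, 0], 0, 0], [[0, 0, 0], 0, 0], [[0, 0, 0], 0, 0], [[0, 0, 0], 0, 0], [[0, 0, 0], 0, 0], [[0, 0, 0], 0, 0], [[0, 0, 0], 0, 0], [[0, 0, 0], 0, 0]]' --grip_force 50

```text
clock: 4.87
eef_pos: [549.8, -245.9, 91.1]
eef_rot: [3.141, -0.0, 1.571]
wrist_force: [1.3, 1.7, 0.7]
finger_gap: 8.4
```

Emit:
carry_out --deltas '[[[0, 0, -0.5], 0, 0], [[0, 0, -1], 0, 0], [[0, 0, -1], 0, 0], [[0, 0, -1], 0, 0], [[0, 0, -1], 0, 0], [[0, 0, -1.5], 0, 0], [[0, 0, 0], 0, 0], [[0, 0, 0], 0, 0]]'

```text
clock: 5.53
eef_pos: [550.0, -246.2, 152.0]
eef_rot: [3.14, 0.001, 1.571]
wrist_force: [-1.2, 0.6, -3.1]
finger_gap: 8.4
```

```bash
python3 - <<'E'
from h import *
s=manip.read_state(); print(s['eef_pos'],s['eef_rot'],s['wrist_force'],s['finger_gap'])
for n in ['wrist','scene','side']:
  shot(n,n+'2')
  P,_=cloud(n+'2')
  X=near(P,(611,-247),80,70 if n!='wrist' else 20,155 if n!='wrist' else 145); X=X[X[:,0]>572]; print(len(X),fitb(X,0,(611,-247),60))
a=cv2.imread('pics/wrist2.png');b=cv2.imread('pics/side2.png');cv2.imwrite('pics/c2.png',cv2.resize(np.hstack([a,b]),(800,300)))
E
```

```text
[ 549.95520052 -246.18342145  151.97662335] [3.13999276e+00 8.70775062e-04 1.57078704e+00] [-1.15671919  0.55627651 -3.12569203] 8.403026979388022
29933 (array([ 609.05974825, -250.68441672,   57.98774394]), np.float64(0.7371342551344281), np.float64(0.48068103929845307))
1936 (array([ 608.3108544 , -249.14090586,   59.23712521]), np.float64(1.217027104371548), np.float64(0.7231065975103199))
1111 (array([ 610.75271236, -249.99906507,   59.70048259]), np.float64(1.3000032459500046), np.float64(0.8799611667126541))
```

View pics/c2.png

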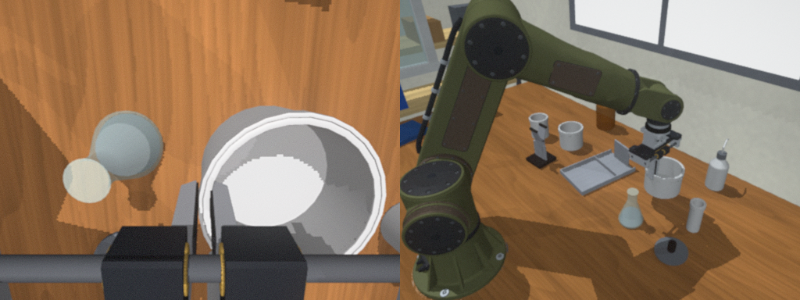

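Emit:
carry_out --deltas '[[[1.5, -0.5, -0.5], 0, 0], [[2.5, -0.8, 0], 0, 0], [[2.5, -0.8, 0], 0, 0], [[2.5, -0.8, 0], 0, 0], [[2.5, -0.8, 0], 0, 0], [[2.5, -0.8, 0], 0, 0], [[2.5, -0.8, 0], 0, 0], [[2.5, -0.8, 0], 0, 0], [[2.5, -0.8, 0], 0, 0], [[2.5, -0.8, 0], 0, 0], [[2.2, -0.8, 0], 0, 0], [[1.1, -0.4, 0], 0, 0], [[0, 0, 0], 0, 0], [[0, 0, 0], 0, 0]]'

```text
clock: 6.85
eef_pos: [460.8, 26.9, 155.9]
eef_rot: [-3.141, 0.0, 1.572]
wrist_force: [0.3, -0.3, -2.3]
finger_gap: 8.2
```

```bash
python3 - <<'E'
from h import *
s=manip.read_state(); print(s['eef_pos'],s['eef_rot'],s['wrist_force'],s['finger_gap'])
for n in ['wrist','scene','side']:
  shot(n,n+'3')
  P,_=cloud(n+'3')
  X=near(P,(520,23),80,75 if n!='wrist' else 30,155 if n!='wrist' else 145); X=X[X[:,0]>484]; print(len(X),fitb(X,0,(520,23),65))
  if n=='wrist':print(fittray(P))
a=cv2.imread('pics/wrist3.png');b=cv2.imread('pics/scene3.png');cv2.imwrite('pics/c3.png',cv2.resize(np.hstack([a,b]),(800,300)))
E
```

```text
[460.79298162  26.87103773 155.90151585] [-3.14145335e+00  2.07450021e-04  1.57185930e+00] [ 0.28527651 -0.27421581 -2.27158567] 8.235146426578632
24908 (array([520.46637315,  21.58209423,  63.16880046]), np.float64(0.6933208441122211), np.float64(0.4366923487761838))
(array([561.29433745,  15.62204393,  -9.49451205]), np.float64(11.005970097801645), 27143)
1437 (array([520.23941896,  23.08411302,  64.49291614]), np.float64(1.3441176745865289), np.float64(0.9004474425537836))
1085 (array([522.3116216 ,  21.62037888,  65.70740154]), np.float64(1.4565771051575718), np.float64(1.0365745118508656))
```

View pics/c3.png

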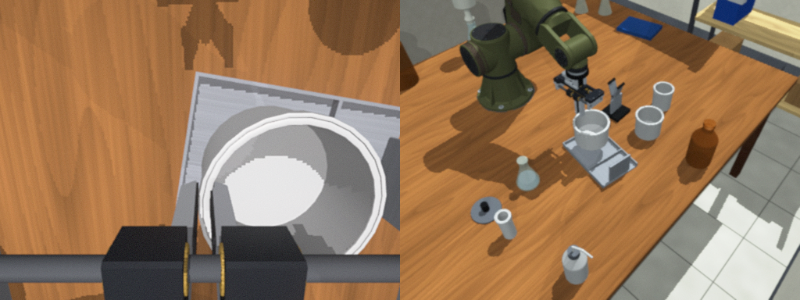

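Emit:
carry_out --deltas '[[[0, 0, 1], 0, 0], [[0, 0, 1], 0, 0], [[0, 0, 1], 0, 0], [[0, 0, 1], 0, 0], [[0, 0, 0.8], 0, 0], [[0, 0, 0.5], 0, 0], [[0, 0, 0.2], 0, 0], [[0, 0, 0.2], 0, 0], [[0, 0, 0.1], 0, 0], [[0, 0, 0.1], 0, 0], [[0, 0, 0], 0, 0]]'

```text
clock: 7.92
eef_pos: [460.8, 27.0, 97.2]
eef_rot: [3.141, 0.0, 1.571]
wrist_force: [0.5, 0.1, -2.3]
finger_gap: 8.2
```

Emit:
carry_out --deltas '[[[0, 0, 0.1], 0, 0], [[0, 0, 0.1], 0, 0], [[0, 0, 0], 0, 0]]'

```text
clock: 8.17
eef_pos: [460.8, 27.0, 95.1]
eef_rot: [3.141, 0.0, 1.571]
wrist_force: [-0.3, -0.6, -0.5]
finger_gap: 8.3
```

Emit:
carry_out --deltas '[[[0, 0, 0], 0, 0.2], [[0, 0, 0], 0, 0.3], [[0, 0, 0], 0, 0.4], [[0, 0, 0], 0, 0.4], [[0, 0, 0], 0, 0.4], [[0, 0, -1.5], 0, 0.4], [[0, 0, -1.5], 0, 0.4], [[0, 0, -3], 0, 0.4], [[0, 0, -3], 0, 0.4], [[0, 0, -3], 0, 0.4], [[0, 0, -2], 0, 0.4]]'

```text
clock: 9.08
eef_pos: [461.0, 27.0, 237.9]
eef_rot: [3.139, 0.0, 1.571]
wrist_force: [-0.1, -0.0, 0.2]
finger_gap: 37.6
```

```bash
python3 - <<'E'
from h import *
s=manip.read_state(); print(s['eef_pos'],s['eef_rot'],s['wrist_force'],s['finger_gap'])
for n in ['wrist','scene','side']:
  shot(n,n+'4')
  P,_=cloud(n+'4')
  X=near(P,(520,23),70,25,110 ); print(len(X),fitb(X,0,(520,23),4))
  if n!='wrist':
    for i,c in((1,(617,239)),(2,(567,402)),(4,(574,-402))):
        X=near(P,c,DIM[i][0]/2+18); print(i,*fitb(X,i,c),len(X))
E
```

```text
[461.03215208  26.99213634 237.92902373] [3.13885384e+00 7.10094044e-05 1.57085400e+00] [-0.05982626 -0.02156488  0.18172819] 37.58764056256308
6843 (array([522.63748693,  22.340829  ,   6.83395602]), np.float64(0.5498602631424281), np.float64(0.30796869741622857))
1403 (array([520.91232471,  23.8914269 ,   5.26615696]), np.float64(1.3469634516420788), np.float64(0.8487991359330138))
1 [607.2459919  282.48742598   1.02985586] 1.5728012765790382 0.9007946304949037 726
2 [566.05772858 402.586715     1.27171344] 1.5171085224125762 1.1166633511911357 640
4 [ 573.10231015 -401.10406232    0.83456403] 0.9776669249122704 0.5819903316123227 712
1511 (array([523.06249645,  22.29875389,   6.48858297]), np.float64(1.3730063786180131), np.float64(0.9158680239287307))
1 [608.93640056 280.80066676   7.07418041] 2.630793215285241 1.3119987996353473 559
2 [567.92809079 400.99585949   3.3259003 ] 2.3073931253573505 1.1490819289228398 461
4 [ 576.22669965 -402.08273771    1.807453  ] 1.196891895247984 0.6833595627456255 779
```

Emit:
carry_out --deltas '[[[2.0, 1.3, 0], 0, 0.4], [[2.7, 1.8, 0], 0, 0.4], [[2.7, 1.8, 0], 0, 0.4], [[2.7, 1.8, 0], 0, 0.4], [[2.7, 1.8, 0], 0, 0.4], [[2.7, 1.8, 0], 0, 0.4], [[2.7, 1.8, 0], 0, 0.4], [[2.7, 1.8, 0], 0, 0.4], [[2.7, 1.8, 0], 0, 0.4], [[2.7, 1.8, 0], 0, 0.4], [[1.0, 0.6, 0], 0, 0.4], [[0, 0, 0], 0, 0.4], [[0, 0, 0], 0, 0.4]]'

```text
clock: 10.32
eef_pos: [641.3, 299.9, 232.9]
eef_rot: [-3.139, 0.001, 1.571]
wrist_force: [-1.0, 0.6, 0.0]
finger_gap: 37.8
```

```bash
python3 - <<'E'
from h import *
s=manip.read_state(); print(s['eef_pos'],s['eef_rot'],s['wrist_force'],s['finger_gap'])
shot('wrist','w5'); P,_=cloud('w5')
X=near(P,(607,282),70,8,110 ); print(len(X),fitb(X,1,(607,282)))
X=near(P,(567,402),60,8,110 ); print(len(X),fitb(X,2,(567,402)))
t=P[...,2]; t=t[np.abs(t)<8]; print('table z',np.median(t))
E
```

```text
[641.27749723 299.87865144 232.88246577] [-3.13909960e+00  1.16756919e-03  1.57139445e+00] [-1.04302187  0.59427862  0.04871027] 37.776387736116476
9681 (array([6.07298017e+02, 2.80479014e+02, 4.73300923e-01]), np.float64(0.6231514666385876), np.float64(0.36028213043189083))
9415 (array([5.66026784e+02, 4.00815795e+02, 4.44349199e-01]), np.float64(0.6514684088516968), np.float64(0.3473342972462987))
table z 0.6177776480120656
```

View pics/w5.png

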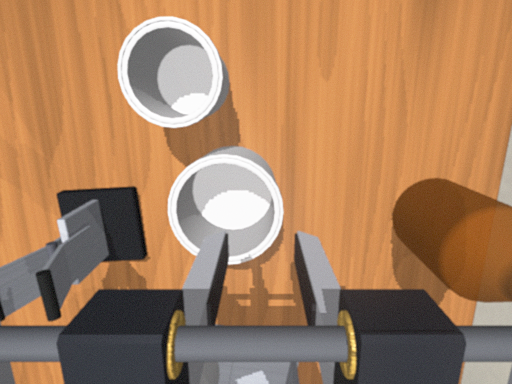

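Emit:
carry_out --deltas '[[[-0.9, 0.8, 0], 0, 0.4], [[-1.0, 0.8, 0], 0, 0.4], [[0, 0, 1.5], 0, 0.4], [[0, 0, 1.5], 0, 0.4], [[0, 0, 1.5], 0, 0.4], [[0, 0, 1.5], 0, 0.4], [[0, 0, 1.5], 0, 0.4], [[0, 0, 1.5], 0, 0.4], [[0, 0, 1.5], 0, 0.4], [[0, 0, 1.0], 0, 0.4], [[0, 0, 1.0], 0, 0.4], [[0, 0, 1.0], 0, 0.4], [[0, 0, 0], 0, 0.4], [[0, 0, 0], 0, 0.4]]'

```text
clock: 11.53
eef_pos: [657.8, 280.7, 100.0]
eef_rot: [-3.141, 0.0, 1.571]
wrist_force: [-0.4, 1.1, 0.4]
finger_gap: 37.3
```

Emit:
carry_out --deltas '[[[0, -0.04, 0.3], 0, 0.4], [[0, 0, 0], 0, 0.4], [[0, 0, 0], 0, 0], [[0, 0, 0], 0, 0], [[0, 0, 0], 0, 0], [[0, 0, 0], 0, 0], [[0, 0, 0], 0, 0], [[0, 0, 0], 0, 0], [[0, 0, 0], 0, 0], [[0, 0, 0], 0, 0], [[0, 0, -0.5], 0, 0], [[0, 0, -1], 0, 0], [[0, 0, -1.5], 0, 0], [[0, 0, -2], 0, 0], [[0, 0, -2], 0, 0], [[0, 0, -2], 0, 0], [[0, 0, -1], 0, 0], [[0, 0, -1], 0, 0], [[0, 0, 0], 0, 0]]'

```text
clock: 13.12
eef_pos: [657.7, 281.1, 209.1]
eef_rot: [3.139, -0.001, 1.571]
wrist_force: [0.6, 0.1, -2.2]
finger_gap: 7.3
```

Emit:
carry_out --deltas '[[[-1.3, -0.4, 0], 0, 0], [[-2.5, -0.8, 0], 0, 0], [[-2.5, -0.8, 0], 0, 0], [[-2.5, -0.8, 0], 0, 0], [[-2.5, -0.8, 0], 0, 0], [[-2.5, -0.8, 0], 0, 0], [[-2.5, -0.8, 0], 0, 0], [[-2.5, -0.9, 0], 0, 0], [[-2.5, -0.9, 0], 0, 0], [[-2.5, -0.9, 0], 0, 0], [[-2.0, -0.5, 0], 0, 0], [[0, 0, 0], 0, 0], [[0, 0, 0], 0, 0], [[0, 0, 0], 0, 0]]'

```text
clock: 14.28
eef_pos: [573.3, 23.5, 206.5]
eef_rot: [-3.141, -0.0, 1.571]
wrist_force: [-1.0, 0.0, -4.5]
finger_gap: 7.8
```

```bash
python3 - <<'E'
from h import *
s=manip.read_state(); print(s['eef_pos'],s['eef_rot'],s['wrist_force'],s['finger_gap'])
for n in ['wrist','scene','side']:
  shot(n,n+'6')
  P,_=cloud(n+'6')
  X=near(P,(521,23),70,120,208 ); X=X[X[:,0]<550]; print(n,len(X),'b1',fitb(X,1,(521,23),112))
  X=near(P,(521,23),70,25,92 ); print(len(X),'b0',fitb(X,0,(521,23),4))
a=cv2.imread('pics/wrist6.png');b=cv2.imread('pics/scene6.png');cv2.imwrite('pics/c6.png',cv2.resize(np.hstack([a,b]),(800,300)))
E
```

```text
[573.25566069  23.46408194 206.48193313] [-3.14080837e+00 -2.67067688e-04  1.57080612e+00] [-0.97877161  0.03263585 -4.45555029] 7.796296300418169
wrist 20722 b1 (array([524.19856627,  20.45637417, 108.55608686]), np.float64(0.5515042827993832), np.float64(0.3272441164883446))
2710 b0 (array([521.05542979,  22.12939252,   3.63376568]), np.float64(0.6243890692850308), np.float64(0.3266621953917621))
scene 881 b1 (array([523.9936299 ,  22.27068761, 109.65639406]), np.float64(1.2978820796388373), np.float64(0.875271177461002))
835 b0 (array([520.67317635,  23.95907039,   5.24835672]), np.float64(1.154551377718245), np.float64(0.7256710794176229))
side 1115 b1 (array([525.98559711,  20.781078  , 111.23998442]), np.float64(1.3447546998349678), np.float64(0.8963346203233442))
1059 b0 (array([523.17479121,  22.31224781,   6.2084989 ]), np.float64(1.3010340068433655), np.float64(0.9043020498880452))
```

View pics/c6.png

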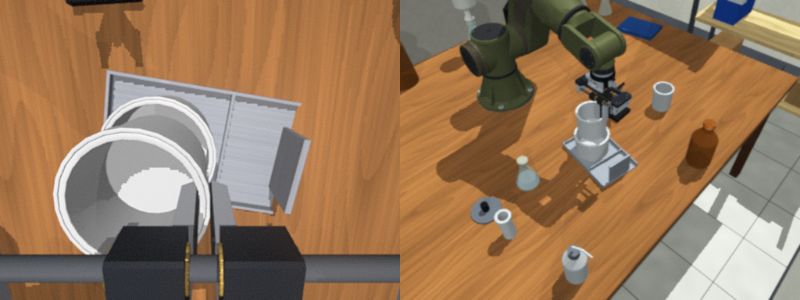

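Emit:
carry_out --deltas '[[[0.16, -0.31, 0], 0, 0], [[0, 0, 1.0], 0, 0], [[0, 0, 1.0], 0, 0], [[0, 0, 1.0], 0, 0], [[0, 0, 1.0], 0, 0], [[0, 0, 1.0], 0, 0], [[0, 0, 1.0], 0, 0], [[0, 0, 1.0], 0, 0], [[0, 0, 0.8], 0, 0], [[0, 0, 0.5], 0, 0], [[0, 0, 0.3], 0, 0], [[0, 0, 0.2], 0, 0], [[0, 0, 0.1], 0, 0], [[0, 0, 0], 0, 0], [[0, 0, 0], 0, 0]]'

```text
clock: 15.68
eef_pos: [570.3, 24.6, 118.4]
eef_rot: [3.141, -0.0, 1.571]
wrist_force: [0.4, -0.5, -2.4]
finger_gap: 7.6
```

Emit:
carry_out --deltas '[[[0, 0, 0.1], 0, 0], [[0, 0, 0.1], 0, 0], [[0, 0, 0.1], 0, 0], [[0, 0, 0], 0, 0]]'

```text
clock: 16.02
eef_pos: [570.3, 24.6, 115.2]
eef_rot: [3.141, 0.0, 1.571]
wrist_force: [1.1, -0.5, -0.9]
finger_gap: 7.2
```

Emit:
carry_out --deltas '[[[0, 0, 0.1], 0, 0], [[0, 0, 0], 0, 0], [[0, 0, 0], 0, 0.2], [[0, 0, 0], 0, 0.3], [[0, 0, 0], 0, 0.3], [[0, 0, 0], 0, 0.3], [[0, 0, 0], 0, 0.3], [[0, 0, -1.0], 0, 0.3], [[0, 0, -1.5], 0, 0.3], [[0, 0, -3], 0, 0.3], [[0, 0, -3], 0, 0.3], [[0, 0, -3], 0, 0.3], [[0, 0, -2], 0, 0.4], [[0, 0, 0], 0, 0.4]]'

```text
clock: 17.18
eef_pos: [571.3, 24.6, 254.6]
eef_rot: [3.134, 0.0, 1.571]
wrist_force: [-0.9, -0.0, 0.5]
finger_gap: 36.2
```

```bash
python3 - <<'E'
from h import *
s=manip.read_state(); print(s['eef_pos'],s['eef_rot'],s['wrist_force'],s['finger_gap'])
for n in ['wrist','scene','side']:
  shot(n,n+'7')
  P,_=cloud(n+'7')
  X=near(P,(521,23),70,25,118 ); Y=X[(X[:,2]>95)|((np.hypot(X[:,0]-521,X[:,1]-23)<48)&(X[:,2]>50))]; print(n,len(Y),'b1',fitb(Y,1,(521,23),18))
  X=X[(X[:,2]<90)&(np.hypot(X[:,0]-521,X[:,1]-23)>56)];print(len(X),'b0',fitb(X,0,(521,23),4))
  if n!='wrist':
    for i,c in((2,(567,402)),(4,(574,-402))):
        X=near(P,c,DIM[i][0]/2+28); print(i,*fitb(X,i,c),len(X))
a=cv2.imread('pics/wrist7.png');b=cv2.imread('pics/scene7.png');cv2.imwrite('pics/c7.png',cv2.resize(np.hstack([a,b]),(800,300)))
E
```

```text
[571.33810306  24.62018159 254.56931191] [3.13407869e+00 1.47430464e-04 1.57087579e+00] [-0.86631815 -0.01968044  0.52574575] 36.15644019574443
wrist 4682 b1 (array([519.92674953,  21.48046796,  14.96454387]), np.float64(0.549215136204688), np.float64(0.2743912947073994))
2375 b0 (array([519.82997682,  21.90008386,   0.94998511]), np.float64(0.705375484248595), np.float64(0.41259047555820416))
scene 743 b1 (array([520.686276  ,  22.90658792,  18.90224898]), np.float64(1.266911284316382), np.float64(0.8546091151442212))
727 b0 (array([520.43767104,  24.1544053 ,   4.12601096]), np.float64(1.1618168422935007), np.float64(0.8025092625906964))
2 [566.08860421 402.47740707   1.56381649] 1.7445315624179478 1.1564921778462818 863
4 [ 573.12220046 -401.03553228    0.64086321] 0.977618329509279 0.6054463584925829 712
side 690 b1 (array([522.66157178,  21.20544939,  20.48719562]), np.float64(1.4078717929322875), np.float64(0.9064741025035552))
774 b0 (array([523.24860066,  22.68840176,   5.24879366]), np.float64(1.2499306900028264), np.float64(0.8070697816376047))
2 [567.60171487 401.30433247   3.17208464] 2.5876263090714904 1.1415093673458294 466
4 [ 576.32263407 -402.32503555    1.98226635] 1.3318950481250533 0.7316234199065548 783
```

View pics/c7.png

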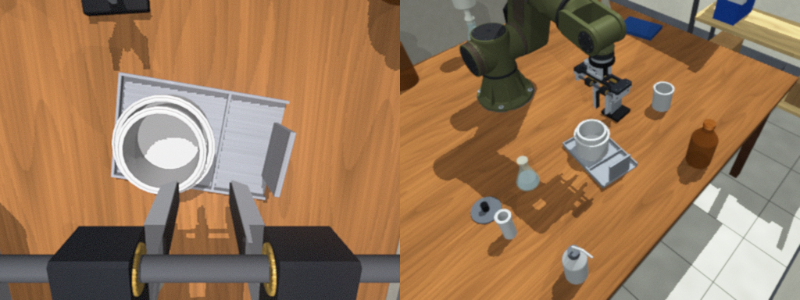

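Emit:
carry_out --deltas '[[[2.0, 0, 0], 0, 0.6], [[3.4, 0, 0.1], 0, 0.8], [[3.4, 0, 0.1], 0, 1], [[3.4, 0, 0.1], 0, 1], [[3.4, 0, 0.1], 0, 1], [[3.4, 0, 0.1], 0, 1], [[3.4, 0, 0.1], 0, 1], [[3.4, 0, 0.1], 0, 1], [[3.4, 0, 0.1], 0, 1], [[3.4, 0, 0.1], 0, 1], [[3.4, 0, 0.1], 0, 1], [[2.0, 0, 0.5], 0, 1], [[1.0, -0.4, 0.5], 0, 1], [[0, 0, 0], 0, 1], [[0, 0, 0], 0, 1]]'

```text
clock: 18.58
eef_pos: [565.8, 413.9, 227.8]
eef_rot: [-3.14, 0.001, 1.571]
wrist_force: [0.6, -0.5, 1.4]
finger_gap: 94.1
```

```bash
python3 - <<'E'
from h import *
s=manip.read_state(); print(s['eef_pos'],s['eef_rot'],s['wrist_force'],s['finger_gap'])
shot('wrist','w8'); P,_=cloud('w8')
X=near(P,(566,401),60,8,110 ); print(len(X),fitb(X,2,(566,401)))
t=P[...,2]; t=t[np.abs(t)<8]; print('table z',np.median(t))
E
```

```text
[565.83369064 413.86090915 227.81763372] [-3.13984128e+00  1.40068773e-03  1.57101463e+00] [ 0.58377041 -0.47070132  1.44964233] 94.05058395980572
7357 (array([5.66352091e+02, 4.01166061e+02, 5.44208413e-01]), np.float64(0.5963915683715343), np.float64(0.3316754115543503))
table z 0.6136107336265582
```

View pics/w8.png

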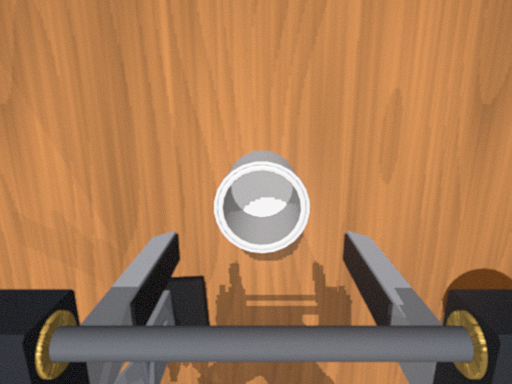

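Emit:
carry_out --deltas '[[[-1.27, 0.05, 0], 0, 1], [[0, 0, 1.5], 0, 1], [[0, 0, 1.5], 0, 1], [[0, 0, 1.5], 0, 1], [[0, 0, 1.5], 0, 1], [[0, 0, 1.5], 0, 1], [[0, 0, 1.0], 0, 1], [[0, 0, 0.5], 0, 1], [[0, 0, 0], 0, 1], [[0, 0, 0], 0, 1]]'

```text
clock: 19.47
eef_pos: [567.0, 401.6, 139.9]
eef_rot: [3.141, -0.0, 1.57]
wrist_force: [-1.0, 0.9, 0.6]
finger_gap: 94.1
```

Emit:
carry_out --deltas '[[[-0.04, -0.06, 0], 0, 1], [[0, 0, 0.6], 0, 1], [[0, 0, 0.6], 0, 1], [[0, 0, 0.6], 0, 1], [[0, 0, 0.6], 0, 1], [[0, 0, 0.6], 0, 1], [[0, 0, 0.6], 0, 1], [[0, 0, 0], 0, 1], [[0, 0, 0], 0, 0.85], [[0, 0, 0], 0, 0.8], [[0, 0, 0], 0, 0.8], [[0, 0, 0], 0, 0.8], [[0, 0, 0], 0, 0.8], [[0, 0, 0], 0, 0.8]]' --grip_force 20

```text
clock: 20.63
eef_pos: [566.1, 401.5, 103.2]
eef_rot: [3.141, -0.0, 1.571]
wrist_force: [-0.6, 0.5, 0.1]
finger_gap: 84.7
```

Emit:
carry_out --deltas '[[[0, 0, 0], 0, 0.7], [[0, 0, -0.5], 0, 0.7], [[0, 0, -1], 0, 0.7], [[0, 0, -2], 0, 0.7], [[0, 0, -2], 0, 0.7], [[0, 0, -2], 0, 0.7], [[0, 0, -2], 0, 0.7], [[0, 0, -2], 0, 0.7], [[0, 0, -1.5], 0, 0.7], [[-1.5, -0.2, 0], 0, 0.7], [[-2.5, -0.3, 0], 0, 0.7], [[-2.5, -0.3, 0], 0, 0.7], [[-2.5, -0.3, 0], 0, 0.7], [[-2.5, -0.3, 0], 0, 0.7], [[-2.5, -0.3, 0], 0, 0.7], [[-2.5, -0.3, 0], 0, 0.7], [[-2.5, -0.3, 0], 0, 0.7], [[-2.5, -0.3, 0], 0, 0.7], [[0, 0, 0], 0, 0.7]]'

```text
clock: 22.22
eef_pos: [539.9, 183.1, 234.4]
eef_rot: [3.14, 0.001, 1.568]
wrist_force: [0.1, 0.8, -1.4]
finger_gap: 84.7
```

Emit:
carry_out --deltas '[[[-2.5, -0.3, 0], 0, 0.7], [[-2.5, -0.3, 0], 0, 0.7], [[-2.5, -0.3, 0], 0, 0.7], [[-2.5, -0.3, 0], 0, 0.7], [[-2.5, -0.3, 0], 0, 0.7], [[-2.0, -0.3, 0], 0, 0.7], [[-1.0, 0, 0], 0, 0.7], [[0, 0, 0], 0, 0.7], [[0, 0, 0], 0, 0.7]]'

```text
clock: 22.97
eef_pos: [522.3, 31.9, 233.5]
eef_rot: [3.141, -0.0, 1.57]
wrist_force: [-0.5, -0.3, -1.5]
finger_gap: 84.5
```

```bash
python3 - <<'E'
from h import *
s=manip.read_state(); print(s['eef_pos'],s['eef_rot'],s['wrist_force'],s['finger_gap'])
for n in ['wrist','scene','side']:
  shot(n,n+'9')
  P,_=cloud(n+'9')
  X=near(P,(521,23),60,135,208 ); 
  tip=s['eef_pos'][2]-22
  X=X[(X[:,2]<tip-2)|(np.abs(X[:,1]-23)>10)]
  X=X[X[:,2]<236]; X=X[np.hypot(X[:,0]-521,X[:,1]-23)<46]
  print(n,len(X),'b2',fitb(X,2,(521,23),s['eef_pos'][2]-103))
  X=near(P,(521,23),70,94,112 ); print(len(X),'b1',fitb(X,1,(521,23),18))
a=cv2.imread('pics/wrist9.png');b=cv2.imread('pics/scene9.png');cv2.imwrite('pics/c9.png',cv2.resize(np.hstack([a,b]),(800,300)))
E
```

```text
[522.33477563  31.90069323 233.50521565] [ 3.14093853e+00 -2.77809081e-04  1.57026684e+00] [-0.50137216 -0.2914642  -1.5315663 ] 84.51884110423967
wrist 9732 b2 (array([522.03709589,  37.94013038, 129.81496848]), np.float64(0.9951265448692549), np.float64(0.5809080897135033))
1550 b1 (array([520.81002118,  21.48915912,  17.4287339 ]), np.float64(0.670268856522563), np.float64(0.39386950489840444))
scene 741 b2 (array([521.70016332,  33.75749419, 124.98848817]), np.float64(1.2030772220957793), np.float64(0.8037460824127223))
301 b1 (array([520.53451996,  23.14732999,  19.34441863]), np.float64(1.2465980085507078), np.float64(0.7383058636776951))
side 715 b2 (array([523.92262356,  32.39932618, 129.96088526]), np.float64(1.340623521386979), np.float64(0.8920200221359309))
302 b1 (array([523.12157071,  21.38912844,  20.26862755]), np.float64(1.4563147656165383), np.float64(0.8046322620503616))
```

View pics/c9.png

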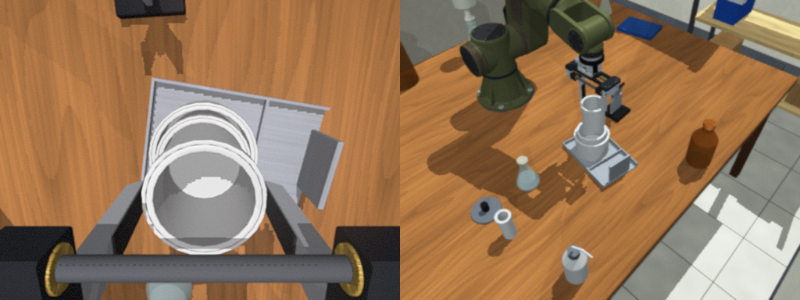

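```bash
cat >> h.py <<'E'
def fitt(X,i,q0):
    """fit with tilt: q=x,y,z0 of base centre, ax,ay tilt (rad) about x and y"""
    V=prof(i)
    def f(q):
        L=Ro.from_euler('xyz',[q[3]/100,q[4]/100,0]).inv().apply(X-np.array(q[:3]))
        return np.minimum(pdist(np.c_[np.hypot(L[:,0],L[:,1]),L[:,2]],V),15)
    s=least_squares(f,[*q0,0,0],loss='soft_l1',f_scale=2,diff_step=1e-4)
    return s.x.round(2),np.sqrt(np.mean(s.fun**2)).round(2)
E
python3 - <<'E'
from h import *
for n in ['wrist','scene','side']:
  P,_=cloud(n+'9')
  for hi in (209,232):
    X=near(P,(522,32),60,128,hi)
    X=X[(np.abs(X[:,0]-522)<43.5)]
    if n=='wrist': X=X[X[:,1]<90]
    if hi>209: X=X[(X[:,2]<209)|((np.abs(X[:,0]-522)<36))]
    print(n,hi,len(X),fitt(X,2,(522,32,130)),fitb(X,2,(522,32),130)[0])
E
```

```text
wrist 209 11085 (array([ 5.2205e+02,  3.1950e+01,  1.2980e+02, -6.0000e-01, -1.3000e-01]), np.float64(0.46)) [521.9819979   32.23933855 129.85010148]
wrist 232 19019 (array([ 5.2206e+02,  3.2000e+01,  1.2974e+02, -4.8000e-01, -1.4000e-01]), np.float64(0.49)) [521.9725963   32.29016815 129.75150622]
scene 209 808 (array([ 5.2145e+02,  3.3710e+01,  1.3099e+02, -2.3000e-01,  5.3000e-01]), np.float64(1.21)) [521.67407758  33.79987256 130.92677024]
scene 232 1113 (array([ 5.2148e+02,  3.3620e+01,  1.3101e+02, -3.5000e-01,  5.6000e-01]), np.float64(1.2)) [521.76808946  33.80263657 131.07252057]
side 209 761 (array([524.49,  32.89, 133.14,   1.09,  -1.45]), np.float64(1.33)) [523.90565838  32.40541837 133.61138419]
side 232 1064 (array([ 5.2451e+02,  3.2690e+01,  1.3244e+02,  4.6000e-01, -1.5000e+00]), np.float64(1.38)) [523.8189469   32.45720249 132.41616514]
```

Emit:
carry_out --deltas '[[[-1.08, -0.11, 0], 0, 0.7], [[0, 0, 0], 0, 0.7], [[0, 0, 1.0], 0, 0.7], [[0, 0, 1.0], 0, 0.7], [[0, 0, 1.0], 0, 0.7], [[0, 0, 1.0], 0, 0.7], [[0, 0, 1.0], 0, 0.7], [[0, 0, 1.0], 0, 0.7], [[0, 0, 1.0], 0, 0.7], [[0, 0, 1.0], 0, 0.7], [[0, 0, 0.7], 0, 0.7], [[0, 0, 0.4], 0, 0.7], [[0, 0, 0.2], 0, 0.7], [[0, 0, 0.1], 0, 0.7], [[0, 0, 0.1], 0, 0.7], [[0, 0, 0], 0, 0.7], [[0, 0, 0], 0, 0.7]]'

```text
clock: 24.53
eef_pos: [521.1, 20.7, 138.4]
eef_rot: [3.141, 0.0, 1.571]
wrist_force: [-1.4, -0.2, -2.6]
finger_gap: 84.4
```

Emit:
carry_out --deltas '[[[0, 0, 0.1], 0, 0.7], [[0, 0, 0.1], 0, 0.7], [[0, 0, 0.1], 0, 0.7], [[0, 0, 0], 0, 0.7]]'

```text
clock: 24.87
eef_pos: [521.1, 20.5, 135.3]
eef_rot: [3.141, 0.0, 1.571]
wrist_force: [-0.3, -0.7, 0.9]
finger_gap: 84.6
```

Emit:
carry_out --deltas '[[[0, 0, 0], 0, 0.9], [[0, 0, 0], 0, 1], [[0, 0, 0], 0, 1], [[0, 0, 0], 0, 1], [[0, 0, -0.7], 0, 1], [[0, 0, -1], 0, 1], [[0, 0, -2], 0, 1], [[0, 0, -3], 0, 1], [[0, 0, -3], 0, 1], [[-2, 0, -2], 0, 1], [[-3, 0.3, 0], 0, 1], [[-3, 0.3, 0], 0, 1], [[-3, 0.3, 0], 0, 0.8], [[-3, 0.3, 0], 0, 0.7], [[-3, 0.3, 0], 0, 0.7], [[-3, 0.3, 0], 0, 0.7], [[0, 0, 0], 0, 0.7]]'

```text
clock: 26.28
eef_pos: [538.9, -183.5, 252.8]
eef_rot: [3.141, 0.001, 1.567]
wrist_force: [-1.2, -0.1, -0.5]
finger_gap: 66.8
```

```bash
python3 - <<'E'
from h import *
s=manip.read_state(); print(s['eef_pos'],s['eef_rot'],s['wrist_force'],s['finger_gap'])
for n in ['wrist','scene','side']:
  shot(n,n+'10')
  P,_=cloud(n+'10')
  X=near(P,(521,23),47,114,140 ); print(n,len(X),'b2',fitt(X,2,(521,23,32)))
  X=near(P,(521,23),60,94,112 ); print(n,len(X),'b1',fitb(X,1,(521,23),18)[0])
  if n!='wrist':
     X=near(P,(574,-402),40); print(4,*fitb(X,4,(574,-402)),len(X))
E
```

```text
[ 538.85396855 -183.4687584   252.79240988] [3.14101542e+00 9.54342138e-04 1.56744748e+00] [-1.18563839 -0.0822035  -0.50843112] 66.78511964652999
wrist 0 b2 (array([521.,  23.,  32.,   0.,   0.]), np.float64(nan))
wrist 747 b1 [520.59851109  23.78033181  17.58909681]
scene 369 b2 (array([5.2065e+02, 2.2820e+01, 3.3200e+01, 1.0700e+00, 8.0000e-02]), np.float64(1.38))
scene 449 b1 [522.23523408  22.29646819  19.2508745 ]
4 [ 573.1570325  -400.98370878    0.86823562] 1.1178353561849974 0.5697297064865801 706
side 359 b2 (array([5.2265e+02, 2.0630e+01, 3.4460e+01, 4.0000e-02, 1.0000e-01]), np.float64(1.29))
side 408 b1 [521.65447602  20.06590703  20.41348972]
4 [ 576.21040879 -402.25959237    1.82929668] 1.2014123839450483 0.7167355607731771 782
  return _methods._mean(a, axis=axis, dtype=dtype,
  ret = ret.dtype.type(ret / rcount)
```

View pics/scene10.png

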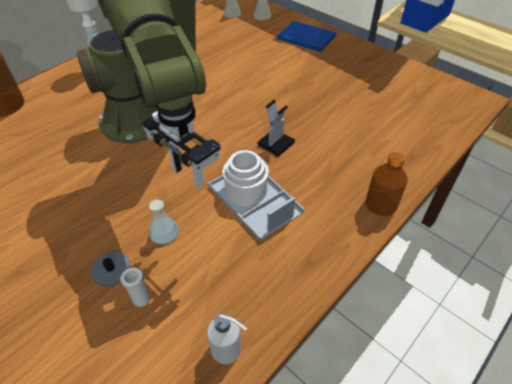

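Emit:
carry_out --deltas '[[[-2.5, 0.5, 0.2], 0, 0.8], [[-3.0, 0.6, 0.4], 0, 0.8], [[-3.0, 0.6, 0.4], 0, 0.8], [[-3.0, 0.6, 0.4], 0, 0.8], [[-3.0, 0.6, 0.4], 0, 0.8], [[-2.5, 0.5, 0.2], 0, 0.8], [[-1.5, 0.3, 0], 0, 0.8], [[0, 0, 0], 0, 0.8], [[0, 0, 0], 0, 0.8]]'

```text
clock: 27.18
eef_pos: [576.3, -363.4, 232.1]
eef_rot: [-3.142, -0.0, 1.571]
wrist_force: [0.2, -0.5, -0.6]
finger_gap: 75.5
```

```bash
python3 - <<'E'
from h import *
s=manip.read_state(); print(s['eef_pos'],s['eef_rot'],s['wrist_force'],s['finger_gap'])
shot('wrist','w11'); P,_=cloud('w11')
X=near(P,(574,-401),45,8,120 ); print(len(X),fitb(X,4,(574,-401)))
X=near(P,(450,-406),25,12,60); print('knob',circ(X[:,:2],12,np.array([450.,-406])),len(X),np.percentile(X[:,2],95))
E
```

```text
[ 576.29762692 -363.41238165  232.11706661] [-3.14154675e+00 -3.01117803e-04  1.57125255e+00] [ 0.15758075 -0.5224365  -0.61663112] 75.51714453029362
2930 (array([ 5.74162364e+02, -4.02367544e+02, -1.36030909e-01]), np.float64(0.5087230232901733), np.float64(0.30323227808584896))
knob (array([ 449.46735919, -406.5707931 ]), np.float64(4.014116103453899)) 519 38.886248005707074
```

View pics/w11.png

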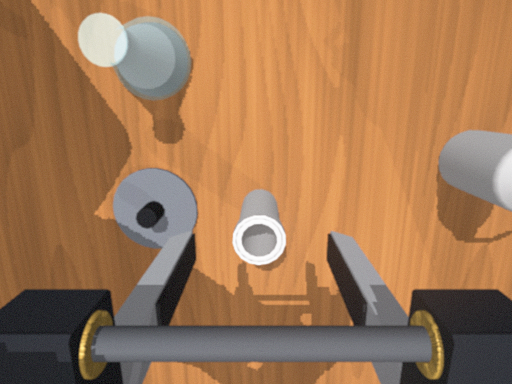

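Emit:
carry_out --deltas '[[[-1.3, -0.1, 0], 0, 0.8], [[-1.3, -0.1, 0], 0, 0.8], [[-1.3, 0, 0], 0, 0.8], [[0, 0, 1.5], 0, 0.8], [[0, 0, 1.5], 0, 0.8], [[0, 0, 1.5], 0, 0.8], [[0, 0, 1.5], 0, 0.8], [[0, 0, 1.5], 0, 0.8], [[0, 0, 0.5], 0, 0.8], [[0, 0, 0], 0, 0.8], [[0, 0, 0], 0, 0.8]]'

```text
clock: 28.15
eef_pos: [574.3, -403.3, 153.0]
eef_rot: [3.141, 0.001, 1.571]
wrist_force: [0.6, 0.5, -0.2]
finger_gap: 75.2
```

Emit:
carry_out --deltas '[[[0.12, 0, 0.8], 0, 0.8], [[0, 0, 1], 0, 0.8], [[0, 0, 1], 0, 0.8], [[0, 0, 1], 0, 0.8], [[0, 0, 0], 0, 0.8], [[0, 0, 0], 0, 0.6], [[0, 0, 0], 0, 0.5], [[0, 0, 0], 0, 0.4], [[0, 0, 0], 0, 0.4], [[0, 0, 0], 0, 0.4], [[0, 0, 0], 0, 0.4], [[0, 0, 0], 0, 0.4], [[0, 0, 0], 0, 0.4]]' --grip_force 20

```text
clock: 29.23
eef_pos: [574.2, -402.2, 114.5]
eef_rot: [3.141, 0.001, 1.571]
wrist_force: [0.5, -0.7, 3.2]
finger_gap: 48.4
```

Emit:
carry_out --deltas '[[[0, 0, -0.5], 0, 0.4], [[0, 0, -1], 0, 0.4], [[0, 0, -2], 0, 0.4], [[0, 0, -2.5], 0, 0.4], [[0, 0, -2.5], 0, 0.4], [[0, 0, -2.5], 0, 0.4], [[0, 0, -2.5], 0, 0.4], [[0, 0, -1.5], 0, 0.4], [[2, -0.2, 0], 0, 0.4], [[2.5, -0.3, 0], 0, 0.4], [[2.5, -0.3, 0], 0, 0.4], [[2.5, -0.3, 0], 0, 0.4], [[2.5, -0.3, 0], 0, 0.4], [[2.5, -0.3, 0], 0, 0.4], [[2.5, -0.3, 0], 0, 0.4], [[2.5, -0.3, 0], 0, 0.4], [[2.5, -0.3, 0], 0, 0.4], [[2.5, -0.3, 0], 0, 0.4], [[2.5, -0.3, 0], 0, 0.4], [[2.5, -0.3, 0], 0, 0.4]]'

```text
clock: 30.9
eef_pos: [538.6, -105.9, 264.9]
eef_rot: [3.141, 0.0, 1.571]
wrist_force: [-0.0, 0.5, -0.2]
finger_gap: 48.0
```

Emit:
carry_out --deltas '[[[2.5, -0.3, 0], 0, 0.4], [[2.5, -0.3, 0], 0, 0.4], [[2.5, -0.3, 0], 0, 0.4], [[2.0, -0.3, 0], 0, 0.4], [[1.0, -0.3, 0], 0, 0.4], [[0, 0, 0], 0, 0.4], [[0, 0, 0], 0, 0.4], [[0, 0, 0], 0, 0.4]]'

```text
clock: 31.57
eef_pos: [524.1, -3.1, 264.2]
eef_rot: [3.141, 0.0, 1.57]
wrist_force: [-0.2, 0.4, -0.8]
finger_gap: 47.8
```

```bash
python3 - <<'E'
from h import *
s=manip.read_state(); x,y,z=s['eef_pos']; print(s['eef_pos'],s['wrist_force'],s['finger_gap'])
for n in ['wrist','scene','side']:
  shot(n,n+'12')
  P,_=cloud(n+'12')
  X=near(P,(x,y),34,z-108,z+5); X=X[(np.abs(X[:,0]-x)<24)&((X[:,2]<z-24)|(np.abs(X[:,0]-x)<20))]
  print(n,len(X),'b4',fitt(X,4,(x,y,z-115)))
  X=near(P,(521,22),55,112,135 ); print(len(X),'b2',fitb(X,2,(521,22),32)[0])
E
```

```text
[524.09859726  -3.06733721 264.21605672] [-0.23827117  0.36784631 -0.77995424] 47.791302182814164
wrist 7265 b4 (array([ 5.240e+02, -3.900e+00,  1.492e+02, -2.500e-01, -2.300e-01]), np.float64(0.46))
2269 b2 [520.79774901  20.12973323  31.46769366]
scene 548 b4 (array([ 5.2361e+02, -1.7700e+00,  1.5038e+02,  4.0000e-02, -1.0000e-02]), np.float64(1.18))
287 b2 [520.47192495  21.82252681  32.9378335 ]
side 550 b4 (array([526.39,  -3.76, 151.36,  -0.57,  -1.04]), np.float64(1.29))
307 b2 [522.96585153  20.51201118  34.37180936]
```

View pics/wrist12.png

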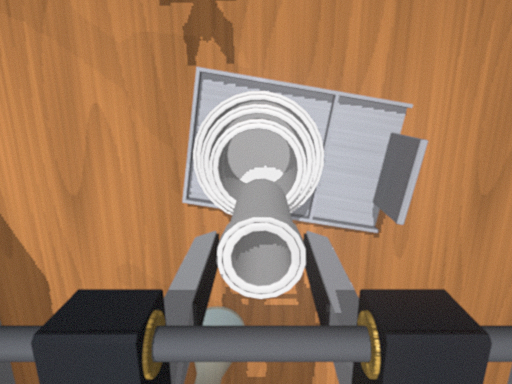

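Emit:
carry_out --deltas '[[[0.8, -0.1, 0], 0, 0.4], [[1.0, -0.12, 0], 0, 0.4], [[0.6, -0.1, 0], 0, 0.4], [[0, 0, 0], 0, 0.4], [[0, 0, 1], 0, 0.4], [[0, 0, 1], 0, 0.4], [[0, 0, 1], 0, 0.4], [[0, 0, 1], 0, 0.4], [[0, 0, 1], 0, 0.4], [[0, 0, 1], 0, 0.4], [[0, 0, 1], 0, 0.4], [[0, 0, 1], 0, 0.4], [[0, 0, 0.9], 0, 0.4], [[0, 0, 0.5], 0, 0.4], [[0, 0, 0.3], 0, 0.4], [[0, 0, 0.2], 0, 0.4], [[0, 0, 0], 0, 0.4], [[0, 0, 0], 0, 0.4]]'

```text
clock: 33.22
eef_pos: [520.9, 21.9, 165.4]
eef_rot: [3.141, 0.0, 1.571]
wrist_force: [0.1, -0.2, -0.7]
finger_gap: 47.8
```

Emit:
carry_out --deltas '[[[-0.09, 0, 0.1], 0, 0.4], [[0, 0, 0.1], 0, 0.4], [[0, 0, 0.1], 0, 0.4], [[0, 0, 0.1], 0, 0.4], [[0, 0, 0.06], 0, 0.4], [[0, 0, 0], 0, 0.4]]'

```text
clock: 33.72
eef_pos: [520.8, 21.0, 160.5]
eef_rot: [3.141, -0.0, 1.571]
wrist_force: [0.7, 1.1, -0.7]
finger_gap: 48.1
```

Emit:
carry_out --deltas '[[[0, 0, 0.06], 0, 0.4], [[0, 0, 0.06], 0, 0.4], [[0, 0, 0], 0, 0.4]]'

```text
clock: 33.97
eef_pos: [521.0, 21.0, 160.3]
eef_rot: [3.14, 0.0, 1.571]
wrist_force: [-3.2, 0.8, 11.5]
finger_gap: 47.9
```

Contact is clear (11.5 N). I'll release and raise.

Emit:
carry_out --deltas '[[[0, 0, -0.08], 0, 0.4], [[0, 0, 0], 0, 0.6], [[0, 0, 0], 0, 0.7], [[0, 0, 0], 0, 0.7], [[0, 0, 0], 0, 0.7], [[0, 0, -1], 0, 0.7], [[0, 0, -2], 0, 0.7], [[0, 0, -3], 0, 0.7], [[0, 0, -3], 0, 0.7], [[-2, 0, -1], 0, 0.7], [[-3, -0.3, 0], 0, 0.7], [[-3, -0.3, 0], 0, 0.7], [[-3, -0.3, 0], 0, 0.7], [[-3, -0.3, 0], 0, 0.6], [[-3, -0.3, 0], 0, 0.6], [[-3, -0.3, 0], 0, 0.6], [[-3, -0.3, 0], 0, 0.6], [[-3, -0.3, 0], 0, 0.6], [[-3, -0.3, 0], 0, 0.6], [[-3, -0.3, 0], 0, 0.6]]'

```text
clock: 35.63
eef_pos: [490.4, -300.5, 260.9]
eef_rot: [3.141, 0.0, 1.571]
wrist_force: [0.8, -0.1, 0.7]
finger_gap: 56.5
```

```bash
python3 - <<'E'
from h import *
s=manip.read_state(); x,y,z=s['eef_pos']; print(s['eef_pos'],s['wrist_force'],s['finger_gap'])
for n in ['scene','side']:
  shot(n,n+'13')
  P,_=cloud(n+'13')
  for i,zl,zh,r,b in((4,133,165,27,46),(2,114,131,47,32),(1,94,110,58,18),(0,30,90,70,4)):
    X=near(P,(521,21.5),r,zl,zh); print(n,i,len(X),fitb(X,i,(521,22),b)[0].round(1))
  X=near(P,(450,-406),30,12,60); print('knob',np.percentile(X,2,axis=0),np.percentile(X,98,axis=0))
shot('wrist','w13')
a=cv2.imread('pics/scene13.png')[100:300,150:350];cv2.imwrite('pics/c13.png',cv2.resize(a,(600,600)))
E
```

```text
[ 490.38143097 -300.49709098  260.91018157] [ 0.84750686 -0.13390038  0.69762177] 56.46148746837003
scene 4 222 [520.7  22.1  46.7]
scene 2 332 [518.9  23.4  32.9]
scene 1 337 [519.9  24.   18.5]
scene 0 799 [520.1  24.4   4.4]
knob [ 439.62647331 -415.79644065   12.60175751] [ 461.68567982 -394.41127499   40.46066826]
side 4 218 [522.8  20.9  48.7]
side 2 293 [523.9  21.7  33.8]
side 1 253 [523.5  22.2  19.1]
side 0 791 [523.6  22.9   5.2]
knob [ 438.66094464 -417.55989252   12.85214083] [ 460.17973556 -396.65428014   41.35466412]
```

View pics/c13.png

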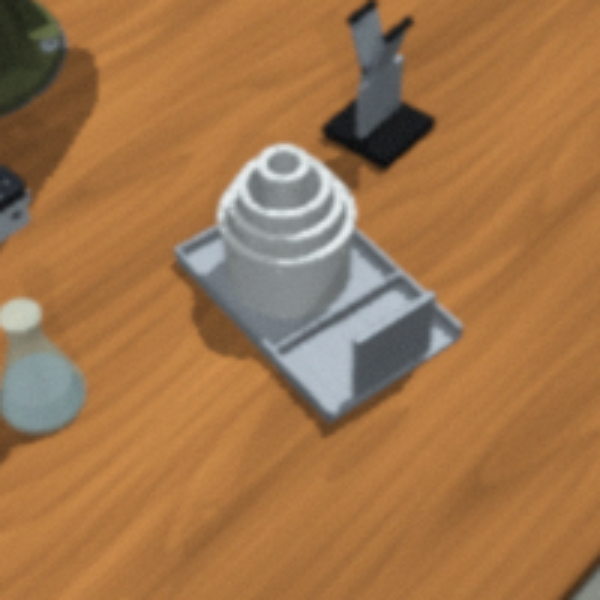

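View pics/w13.png

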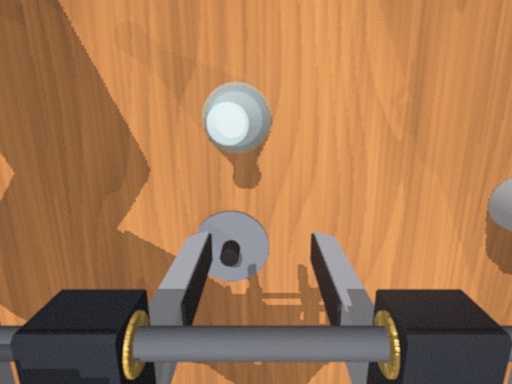

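Emit:
carry_out --deltas '[[[-1.5, -0.8, 0.5], 0, 0.6], [[-1.5, -0.8, 1.5], 0, 0.6], [[-1.5, -0.8, 1.5], 0, 0.6], [[-1, -0.8, 1.5], 0, 0.6], [[-0.5, -0.3, 1], 0, 0.6], [[0, 0, 0], 0, 0.6], [[0, 0, 0], 0, 0.6]]'

```text
clock: 36.37
eef_pos: [456.2, -358.4, 200.5]
eef_rot: [3.142, -0.0, 1.571]
wrist_force: [0.1, 0.4, 0.5]
finger_gap: 56.2
```

```bash
python3 - <<'E'
from h import *
s=manip.read_state(); x,y,z=s['eef_pos']; print(s['eef_pos'],s['wrist_force'],s['finger_gap'])
shot('wrist','w14'); P,p=cloud('w14')
X=near(P,(450,-406),20,14,60); print('knob',np.percentile(X,2,axis=0),np.percentile(X,98,axis=0),len(X))
T=X[X[:,2]>35]; print('knobtop',cv2.minEnclosingCircle(T[:,:2].astype(np.float32)),len(T))
X=near(P,(450,-406),60,3,9); print('disc',cv2.minEnclosingCircle(X[:,:2].astype(np.float32)),np.percentile(X,1,axis=0),np.percentile(X,99,axis=0))
E
```

```text
[ 456.20796424 -358.35040068  200.51431505] [0.13328089 0.41389629 0.51348805] 56.21364192455282
knob [ 439.64696985 -416.08696592   16.35462645] [ 460.94059871 -394.89244279   39.52052408] 541
knobtop ((449.974365234375, -405.9771728515625), 12.01529312133789) 403
disc ((449.9732360839844, -406.57080078125), 50.07996368408203) [ 403.41633451 -452.69811566    4.52883357] [ 496.51090757 -359.27734437    8.08055768]
```

View pics/w14.png

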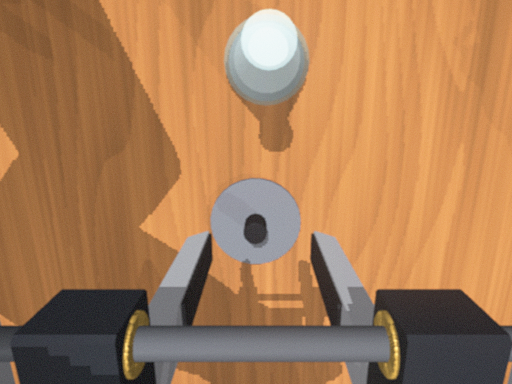

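Emit:
carry_out --deltas '[[[-1.6, -0.2, 0], 0, 0.6], [[-1.6, -0.2, 0], 0, 0.6], [[-1.6, -0.2, 0.5], 0, 0.6], [[0, 0, 1.5], 0, 0.6], [[0, 0, 1.5], 0, 0.6], [[0, 0, 1.5], 0, 0.6], [[0, 0, 1.5], 0, 0.6], [[0, 0, 1.5], 0, 0.6], [[0, 0, 1.5], 0, 0.6], [[0, 0, 1.5], 0, 0.6], [[0, 0, 1.0], 0, 0.6], [[0, 0, 0], 0, 0.6], [[0, 0, 0], 0, 0.6]]'

```text
clock: 37.5
eef_pos: [450.1, -407.0, 80.3]
eef_rot: [3.142, -0.0, 1.571]
wrist_force: [0.3, -0.8, 0.8]
finger_gap: 56.6
```

Emit:
carry_out --deltas '[[[0.06, 0, 1.0], 0, 0.6], [[0, 0, 1.0], 0, 0.6], [[0, 0, 1.0], 0, 0.6], [[0, 0, 1.0], 0, 0.6], [[0, 0, 0.7], 0, 0.6], [[0, 0, 0], 0, 0.6], [[0, 0, 0], 0, 0.4], [[0, 0, 0], 0, 0.2], [[0, 0, 0], 0, 0.1], [[0, 0, 0], 0, 0.1], [[0, 0, 0], 0, 0.1], [[0, 0, 0], 0, 0.1], [[0, 0, 0], 0, 0.1]]' --grip_force 25

```text
clock: 38.58
eef_pos: [449.9, -406.5, 33.4]
eef_rot: [3.141, 0.0, 1.571]
wrist_force: [-0.0, 1.0, 2.7]
finger_gap: 23.7
```

Emit:
carry_out --deltas '[[[0, 0, -0.5], 0, 0.1], [[0, 0, -1], 0, 0.1], [[0, 0, -2], 0, 0.1], [[0, 0, -2.5], 0, 0.1], [[0, 0, -2.5], 0, 0.1], [[0, 0, -2.5], 0, 0.1], [[0, 0, -2.5], 0, 0.1], [[0, 0, -2.5], 0, 0.1], [[0, 0, -2.5], 0, 0.1], [[0, 0, -1.5], 0, 0.1], [[2, 0.4, 0], 0, 0.1], [[2.5, 0.5, 0], 0, 0.1], [[2.5, 0.5, 0], 0, 0.1], [[2.5, 0.5, 0], 0, 0.1], [[2.5, 0.5, 0], 0, 0.1], [[2.5, 0.5, 0], 0, 0.1], [[2.5, 0.5, 0], 0, 0.1], [[2.5, 0.5, 0], 0, 0.1], [[2.5, 0.5, 0], 0, 0.1], [[2.5, 0.5, 0], 0, 0.1]]'

```text
clock: 40.25
eef_pos: [498.7, -160.1, 234.0]
eef_rot: [3.141, 0.0, 1.571]
wrist_force: [1.0, -0.9, -1.5]
finger_gap: 23.3
```

Emit:
carry_out --deltas '[[[2.5, 0.4, 0], 0, 0.1], [[2.5, 0.3, 0], 0, 0.1], [[1.5, 0, 0], 0, 0.1], [[0, 0, 0], 0, 0.1], [[0, 0, 0], 0, 0.1], [[0, 0, 0], 0, 0.1]]'

```text
clock: 40.75
eef_pos: [505.7, -97.0, 233.5]
eef_rot: [3.141, 0.0, 1.571]
wrist_force: [0.2, -0.4, -1.2]
finger_gap: 23.7
```

```bash
python3 - <<'E'
from h import *
s=manip.read_state(); x,y,z=s['eef_pos']; print(s['eef_pos'],s['wrist_force'],s['finger_gap'])
shot('wrist','w15'); P,p=cloud('w15')
for i,zl,zh,r,b in((4,133,165,30,46),(2,114,131,47,32),):
    X=near(P,(521,21.5),r,zl,zh); print(i,len(X),fitb(X,i,(521,22),b)[0].round(1))
for n in ['wrist','scene','side']:
  if n!='wrist': shot(n,n+'15')
  P,_=cloud('w15' if n=='wrist' else n+'15')
  X=near(P,(x,y),60,z-36,z-22); print(n,'disc',cv2.minEnclosingCircle(X[:,:2].astype(np.float32)),len(X),np.median(X[:,2]))
E
```

```text
[505.7241061  -97.04701018 233.48336797] [ 0.16030406 -0.38210116 -1.22666805] 23.740693926184694
4 3057 [520.7  20.2  45.5]
2 4022 [520.7  20.   31.5]
wrist disc ((505.1843566894531, -97.37747955322266), 50.27968215942383) 14296 205.68693087611874
scene disc ((505.5881652832031, -96.93598175048828), 51.04204177856445) 679 206.39890434400616
side disc ((505.943359375, -97.68669891357422), 51.407161712646484) 549 207.77215789479283
```

View pics/w15.png

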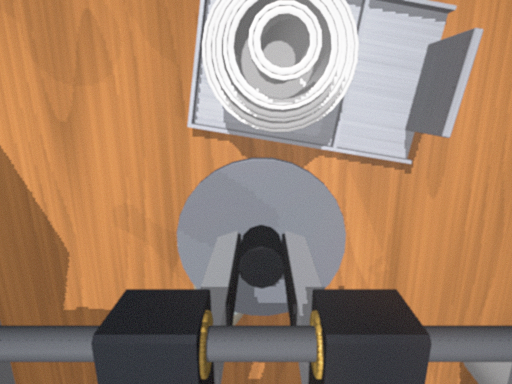

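Emit:
carry_out --deltas '[[[1.5, 0.2, 0], 0, 0.1], [[2.0, 0.3, 0], 0, 0.1], [[2.0, 0.3, 0], 0, 0.1], [[2.0, 0.3, 0], 0, 0.1], [[2.0, 0.3, 0], 0, 0.1], [[1.5, 0.12, 0], 0, 0.1], [[0.75, 0, 0], 0, 0.1], [[0, 0, 0], 0, 0.1], [[0, 0, 0], 0, 0.1], [[0, 0, 1], 0, 0.1], [[0, 0, 1], 0, 0.1], [[0, 0, 0], 0, 0.1], [[0, 0, 0], 0, 0.1]]'

```text
clock: 41.98
eef_pos: [520.6, 20.6, 212.1]
eef_rot: [-3.14, 0.0, 1.57]
wrist_force: [0.1, 0.2, -1.8]
finger_gap: 23.8
```

Emit:
carry_out --deltas '[[[0, 0.02, 0.8], 0, 0.1], [[0, 0, 0.7], 0, 0.1], [[0, 0, 0.4], 0, 0.1], [[0, 0, 0.2], 0, 0.1], [[0, 0, 0.1], 0, 0.1], [[0, 0, 0], 0, 0.1], [[0, 0, 0], 0, 0.1]]'

```text
clock: 42.57
eef_pos: [521.3, 21.1, 191.3]
eef_rot: [3.141, 0.0, 1.571]
wrist_force: [-0.2, 0.5, -1.2]
finger_gap: 23.1
```

Emit:
carry_out --deltas '[[[-0.05, -0.05, 0.1], 0, 0.1], [[0, 0, 0.1], 0, 0.1], [[0, 0, 0.1], 0, 0.1], [[0, 0, 0], 0, 0.1]]'

```text
clock: 42.9
eef_pos: [520.6, 20.6, 187.9]
eef_rot: [-3.141, -0.0, 1.571]
wrist_force: [-0.1, -0.5, -2.0]
finger_gap: 23.4
```

Emit:
carry_out --deltas '[[[0, 0, 0.06], 0, 0.1], [[0, 0, 0.05], 0, 0.1], [[0, 0, 0], 0, 0.1], [[0, 0, 0], 0, 0.1]]'

```text
clock: 43.23
eef_pos: [520.8, 20.6, 187.3]
eef_rot: [3.141, 0.0, 1.571]
wrist_force: [-1.8, -0.8, 4.3]
finger_gap: 23.7
```

Contact. I'll release slowly and rise.

Emit:
carry_out --deltas '[[[0, 0, -0.03], 0, 0.1], [[0, 0, 0], 0, 0.35], [[0, 0, 0], 0, 0.5], [[0, 0, 0], 0, 0.5], [[0, 0, 0], 0, 0.5], [[0, 0, -0.5], 0, 0.5], [[0, 0, -1.0], 0, 0.5], [[0, 0, -1.5], 0, 0.5], [[0, 0, -2.5], 0, 0.5], [[0, 0, -2.5], 0, 0.6], [[2, -0.5, 0], 0, 0.8], [[2.5, -1, 0], 0, 0.9], [[2.5, -1, 0], 0, 0.9], [[2.5, -1, 0], 0, 0.9], [[0, 0, 0], 0, 0.9], [[0, 0, 0], 0, 0.9]]'

```text
clock: 44.57
eef_pos: [485.5, 116.4, 268.3]
eef_rot: [3.14, -0.0, 1.573]
wrist_force: [-0.5, 0.9, -0.2]
finger_gap: 84.1
```

```bash
python3 - <<'E'
from h import *
s=manip.read_state(); x,y,z=s['eef_pos']; print(s['eef_pos'],s['eef_rot'],s['wrist_force'],s['finger_gap'])
for n in ['wrist','scene','side']:
  shot(n,n+'16'); P,_=cloud(n+'16')
  X=near(P,(521,20.5),65,150,168); 
  if len(X)>50: print(n,'disc',cv2.minEnclosingCircle(X[:,:2].astype(np.float32)),len(X)); A=np.c_[X[:,:2]-[521,20.5],np.ones(len(X))]; print(' plane',np.linalg.lstsq(A,X[:,2],rcond=None)[0])
  Y=near(P,(452,232),60,120,175); print(n,'clip',len(Y)); 
  for lo,hi in((150,175),):
    Y=near(P,(452,232),60,lo,hi); 
    if len(Y): print(' rolls',cv2.minAreaRect(Y[:,:2].astype(np.float32)),len(Y),np.percentile(Y[:,2],98))
E
```

```text
[485.49352321 116.36555185 268.27811537] [ 3.14037116e+00 -1.16377680e-04  1.57287719e+00] [-0.52729126  0.86500722 -0.18972396] 84.08273097631768
wrist disc ((520.515380859375, 20.612560272216797), 50.03486251831055) 5971
 plane [ 2.05351578e-03 -9.27242781e-03  1.59614136e+02]
wrist clip 3066
 rolls ((451.5547790527344, 231.77886962890625), (56.16613006591797, 40.16878890991211), 3.2187047004699707) 1665 161.50347599084108
scene disc ((519.5940551757812, 21.856643676757812), 51.86927795410156) 686
 plane [-7.40253189e-03  3.09726551e-03  1.60617139e+02]
scene clip 141
 rolls ((458.74285888671875, 223.20985412597656), (63.48414611816406, 33.68327713012695), 33.27162170410156) 53 164.30593201248647
side disc ((519.9798583984375, 20.98896598815918), 51.5485954284668) 509
 plane [8.92690211e-03 1.13098665e-02 1.62093262e+02]
side clip 245
 rolls ((452.89935302734375, 232.51731872558594), (57.20150375366211, 43.794090270996094), 3.6816391944885254) 98 165.04115736129313
```

View pics/wrist16.png

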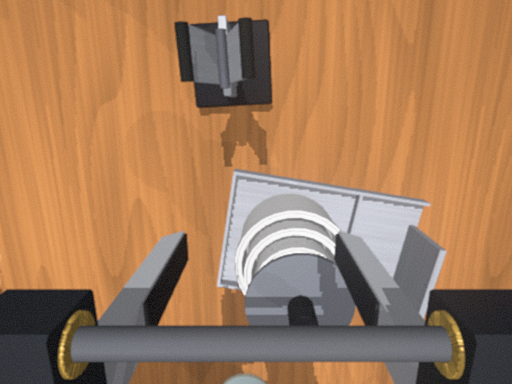

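View pics/scene16.png

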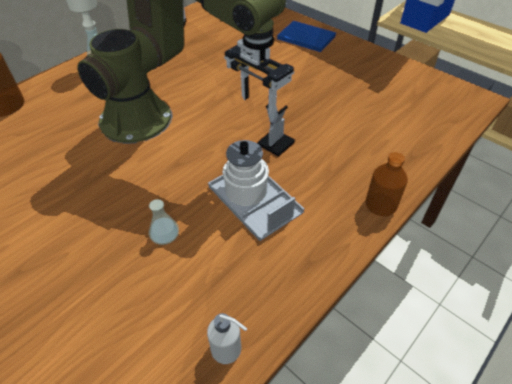

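Emit:
carry_out --deltas '[[[0, 0, 0], -3.1, 0.9], [[1.7, -0.4, 0], 0, 0.9], [[2.5, -0.6, 0], 0, 0.9], [[2.5, -0.6, 0], 0, 0.9], [[2.5, -0.6, 0], 0, 0.9], [[1.5, -0.34, 0], 0, 0.9], [[1.0, -0.2, 0], 0, 0.9], [[0, 0, 0], 0, 0.9], [[0, 0, 1], 0, 0.9], [[0, 0, 2], 0, 0.9], [[0, 0, 2], 0, 0.9], [[0, 0, 0], 0, 0.9], [[0, 0, 0], 0, 0.9]]'

```text
clock: 45.8
eef_pos: [452.1, 229.9, 216.6]
eef_rot: [-3.14, 0.001, 1.624]
wrist_force: [-0.2, 0.2, 0.6]
finger_gap: 84.4
```

```bash
python3 - <<'E'
from h import *
s=manip.read_state(); x,y,z=s['eef_pos']; print(s['eef_pos'],s['eef_rot'],np.degrees(s['eef_rot'][2]),s['wrist_force'],s['finger_gap'])
shot('wrist','w17'); P,_=cloud('w17')
Y=near(P,(452,232),60,150,172); 
if len(Y): print(' rolls',cv2.minAreaRect(Y[:,:2].astype(np.float32)),len(Y),np.percentile(Y[:,2],98))
E
```

```text
[452.08029114 229.86639193 216.64279417] [-3.13981477e+00  7.58268756e-04  1.62365216e+00] 93.02841623611222 [-0.22699836  0.17951751  0.57666307] 84.36459522385206
 rolls ((451.6773376464844, 233.05010986328125), (56.123470306396484, 40.694061279296875), 3.121173858642578) 1774 162.59937273096057
```

View pics/w17.png

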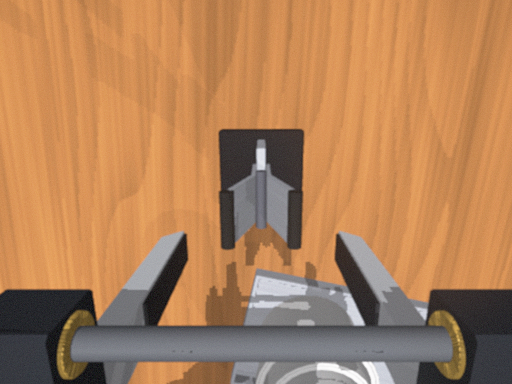

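Emit:
carry_out --deltas '[[[0.24, -0.06, 0.5], 0, 0.9], [[0, 0, 1], 0, 0.9], [[0, 0, 1], 0, 0.9], [[0, 0, 1], 0, 0.9], [[0, 0, 1], 0, 0.9], [[0, 0, 0.8], 0, 0.9], [[0, 0, 0.45], 0, 0.9], [[0, 0, 0], 0, 0.9], [[0, 0, 0], 0, 0.9]]'

```text
clock: 46.6
eef_pos: [451.3, 233.3, 159.7]
eef_rot: [-3.141, 0.0, 1.625]
wrist_force: [-0.1, 0.7, 0.6]
finger_gap: 84.6
```

Emit:
carry_out --deltas '[[[-0.08, 0.03, 0.06], 0, 0.8], [[0, 0, 0], 0, 0.7], [[0, 0, 0], 0, 0.6], [[0, 0, 0], 0, 0.5], [[0, 0, 0], 0, 0.4], [[0, 0, 0], 0, 0.3], [[0, 0, 0], 0, 0.3], [[0, 0, 0], 0, 0.3], [[0, 0, 0], 0, 0.3], [[0, 0, 0], 0, 0.3], [[0, 0, 0], 0, 0.3], [[0, 0, 0], 0, 0.3]]' --grip_force 25

```text
clock: 47.6
eef_pos: [451.6, 232.5, 159.1]
eef_rot: [-3.142, -0.0, 1.625]
wrist_force: [0.4, -0.2, -0.7]
finger_gap: 36.7
```

Emit:
carry_out --deltas '[[[0, 0, -0.5], 0, 0.3], [[0, 0, -1], 0, 0.3], [[0, 0, -1], 0, 0.3], [[0, 0, -1], 0, 0.3], [[0, 0, -1.5], 0, 0.3], [[0, 0, -2], 0, 0.3], [[0, 0, -2], 0, 0.3], [[0, 0, -1], 0, 0.3], [[0, 0, 0], 4.2, 0.3], [[0, 0, 0], 4.2, 0.3], [[0, 0, 0], 4.1, 0.3], [[0, 0, 0], 0, 0.3]]'

```text
clock: 48.6
eef_pos: [451.6, 232.5, 259.5]
eef_rot: [3.141, -0.0, 1.403]
wrist_force: [-0.4, 0.2, -1.8]
finger_gap: 36.8
```

```bash
python3 - <<'E'
from h import *
s=manip.read_state(); x,y,z=s['eef_pos']; print(s['eef_pos'],s['eef_rot'],np.degrees(s['eef_rot'][2]),s['wrist_force'],s['finger_gap'])
shot('side','side18');shot('wrist','w18')
a=cv2.imread('pics/wrist18.png') if 0 else cv2.imread('pics/w18.png');b=cv2.imread('pics/side18.png');cv2.imwrite('pics/c18.png',cv2.resize(np.hstack([a,b]),(800,300)))
E
```

```text
[451.55153111 232.51742864 259.48041528] [ 3.14134332e+00 -1.69560421e-04  1.40343937e+00] 80.41115244674666 [-0.39329655  0.24228827 -1.80053844] 36.802836293189294
```

View pics/c18.png

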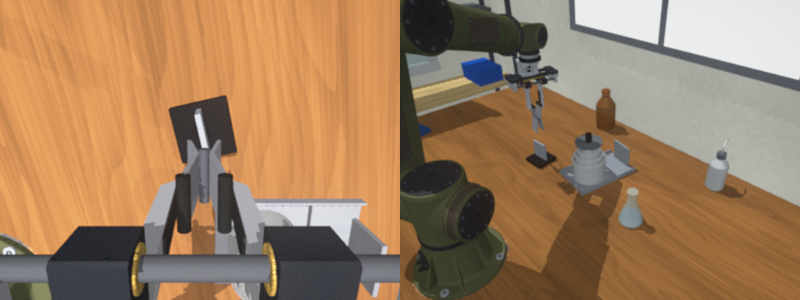

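Emit:
carry_out --deltas '[[[-0.2, 1.2, 0], 0, 0.3], [[-0.5, 2.5, 0], 0, 0.3], [[-0.5, 2.5, 0], 0, 0.3], [[-0.5, 2.5, 0], 0, 0.3], [[-0.5, 2.5, 0], 0, 0.3], [[-0.5, 2.5, 0], 0, 0.3], [[-0.5, 2.5, 0], 0, 0.3], [[-0.5, 2.5, 0], 0, 0.3], [[-0.5, 2.5, 0], 0, 0.3], [[-0.6, 2.0, 0], 0, 0.3], [[-2.6, 0.4, 0], 0, 0.3], [[-2.6, 0.4, 0], 0, 0.3], [[-2.6, 0.4, 0], 0, 0.3], [[-2.6, 0.4, 0], 0, 0.3], [[-2.6, 0.4, 0], 0, 0.3], [[-2.6, 0.4, 0], 0, 0.3], [[-2.6, 0.4, 0], 0, 0.3], [[-1.5, 0.2, 0], 0, 0.3], [[0, 0, 0], 0, 0.3], [[0, 0, 0], 0, 0.3]]'

```text
clock: 50.37
eef_pos: [670.3, -52.5, 258.9]
eef_rot: [-3.141, -0.0, 1.406]
wrist_force: [0.3, 0.4, -1.0]
finger_gap: 36.7
```

```bash
cat >> h.py <<'E'
def fitplate(P,zlo=30,c=(678,-3),a0=-9.4):
    X=near(P,c,62,zlo,92); X=X[X[:,0]>640]
    def f(q):
        a=np.radians(q[2]); d=X[:,:2]-q[:2]; u=d@[np.cos(a),np.sin(a)]; v=d@[-np.sin(a),np.cos(a)]
        # distance to box surface
        o=boxd(np.c_[u,v],0,0,4,45); i=np.minimum(4-np.abs(u),45-np.abs(v)); top=X[:,2]>82
        return np.minimum(np.where(o>0,o,np.where(top,0,np.maximum(i,0))),10)
    s=least_squares(f,[*c,a0],loss='soft_l1',f_scale=1,diff_step=1e-4)
    return s.x.round(2),np.sqrt(np.mean(s.fun**2)).round(2),len(X)
E
python3 - <<'E'
from h import *
s=manip.read_state(); x,y,z=s['eef_pos']; print(s['eef_pos'],s['eef_rot'],np.degrees(s['eef_rot'][2]),s['wrist_force'],s['finger_gap'])
for n in ['wrist','scene','side']:
  shot(n,n+'19'); P,_=cloud(n+'19')
  print(n,fitplate(P),fittray(P)); 
  X=near(P,(521,20.5),65,150,168); print('disc',cv2.minEnclosingCircle(X[:,:2].astype(np.float32))[:1] if len(X) else '')
  Y=near(P,(x,y),40,z-4,z+10); print(' rolls?',cv2.minAreaRect(Y[:,:2].astype(np.float32)) if len(Y) else '')
P,_=cloud('side0');print(fitplate(P)); P,_=cloud('scene0');print(fitplate(P))
E
```

```text
[670.25955412 -52.5239075  258.86077503] [-3.14127020e+00 -1.52011381e-04  1.40638901e+00] 80.58015453703561 [ 0.25853863  0.39951304 -0.97163174] 36.6920425159007
wrist (array([677.4 ,  -2.67,  -9.37]), np.float64(0.0), 748) (array([561.90995206,  16.73576885,  -9.25070141]), np.float64(10.157964404570572), 11046)
disc ((520.6075439453125, 20.878896713256836),)
 rolls? ((669.9912719726562, -51.41614532470703), (40.98997497558594, 60.85402297973633), 80.96831512451172)
scene (array([676.88,  -1.41,  -9.32]), np.float64(0.83), 413) (array([562.57992623,  17.01811571,  -9.42777854]), np.float64(9.150887136328462), 2129)
disc ((520.0464477539062, 20.607967376708984),)
 rolls? ((670.8602294921875, -55.463626861572266), (37.64080810546875, 58.43680953979492), 67.72210693359375)
side (array([679.49,  -2.81,  -9.42]), np.float64(1.25), 340) (array([562.44406587,  15.26051882,  -9.27199641]), np.float64(9.622727223707866), 2609)
disc ((522.6941528320312, 18.306764602661133),)
 rolls? ((669.143798828125, -55.611351013183594), (59.478111267089844, 39.0609016418457), 7.822504043579102)
(array([679.49,  -2.72,  -9.19]), np.float64(1.29), 343)
(array([676.98,  -1.45,  -9.22]), np.float64(0.87), 413)
```

View pics/wrist19.png

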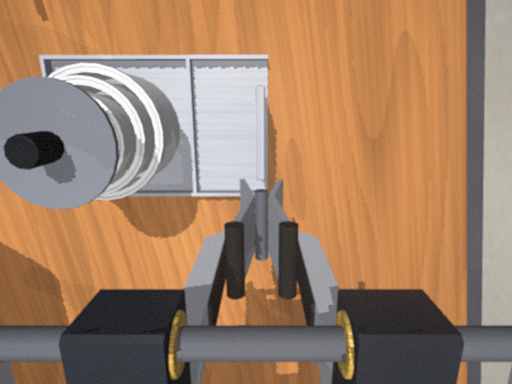

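```bash
python3 - <<'E'
from h import *
for n in ['wrist19','scene0','side0','wrist6','wrist7','wrist16']:
  P,_=cloud(n); X=near(P,(678,-3),60,80,92); X=X[X[:,0]>640]
  a=np.radians(-9.4); d=X[:,:2]-[678,-3]; u=d@[np.cos(a),np.sin(a)]; v=d@[-np.sin(a),np.cos(a)]
  print(n,len(X),np.percentile(X[:,2],[5,50,95]),'u',np.percentile(u,[2,50,98]),'v',np.percentile(v,[1,99]))
E
```

```text
wrist19 748 [84.53531133 85.74389693 86.96126526] u [-4.5681693  -1.14294716  2.3251594 ] v [-42.20530033  44.70956272]
scene0 115 [80.60596318 85.60787362 89.39192911] u [-5.25703967  0.69546265  4.26314186] v [-44.96369125  43.95773075]
side0 84 [80.6709209  86.65981228 89.82030391] u [-5.43160711 -1.17264427  5.90362955] v [-44.26057363  41.70331067]
wrist6 1081 [81.50121686 85.58665006 86.75728583] u [-5.06674403 -2.12700256  2.76935586] v [-42.79767489  45.0039553 ]
wrist7 691 [81.002023   82.64493292 83.82880156] u [-6.09262937 -2.52349638  1.64784872] v [-43.39458465  44.10607291]
wrist16 607 [80.79697948 85.12074345 86.58270319] u [-5.02724877 -2.65437818  3.04791135] v [-38.53358503  44.03877991]
```

Emit:
carry_out --deltas '[[[1.0, 0, 0], 0, 0.3], [[1.5, -0.06, 0], 0, 0.3], [[1.5, -0.1, 0], 0, 0.3], [[1.04, 0, 0], 0, 0.3], [[0, 0, 0], 0, 0.3], [[0, 0, 1], 0, 0.3], [[0, 0, 1.5], 0, 0.3], [[0, 0, 1.5], 0, 0.3], [[0, 0, 1], 0, 0.3], [[0, 0, 0], 0, 0.3], [[0, 0, 0], 0, 0.3]]'

```text
clock: 51.43
eef_pos: [676.6, -2.3, 208.8]
eef_rot: [-3.141, 0.0, 1.406]
wrist_force: [0.2, 0.8, -0.5]
finger_gap: 36.7
```

```bash
python3 - <<'E'
from h import *
s=manip.read_state(); x,y,z=s['eef_pos']; print(s['eef_pos'],s['eef_rot'],np.degrees(s['eef_rot'][2]),s['wrist_force'],s['finger_gap'])
for n in ['scene','side','wrist']:
  shot(n,n+'20'); P,_=cloud(n+'20')
  X=near(P,(677,-2.5),50,z-106,z-75); X=X[X[:,0]>640]
  a=np.radians(-9.4); d=X[:,:2]-[677,-2.5]; u=d@[np.cos(a),np.sin(a)]; v=d@[-np.sin(a),np.cos(a)]
  if len(X): print(n,len(X),'jaws u',np.percentile(u,[2,50,98]),'v',np.percentile(v,[2,98]),'z',np.percentile(X[:,2],[1,99]))
a=cv2.imread('pics/scene20.png')[100:280,180:360];b=cv2.imread('pics/side20.png')[100:280,200:380]
cv2.imwrite('pics/c20.png',cv2.resize(np.hstack([a,b]),(800,400)))
E
```

```text
[676.61826434  -2.33447978 208.80462974] [-3.14079542e+00  1.63766237e-04  1.40635217e+00] 80.57804383904035 [ 0.22191468  0.82265295 -0.52583005] 36.74161663863149
scene 149 jaws u [-14.76331236  12.014186    16.12339929] v [-19.27796189  20.37968553] z [103.47803454 133.06896134]
side 134 jaws u [-16.45246998 -11.26696095  16.96743216] v [-20.67726803  19.25329437] z [103.11650616 133.38135743]
wrist 296 jaws u [-16.7436716    8.38394748  16.29832021] v [ 0.4803896  20.62239416] z [103.29976894 133.0166158 ]
```

View pics/c20.png

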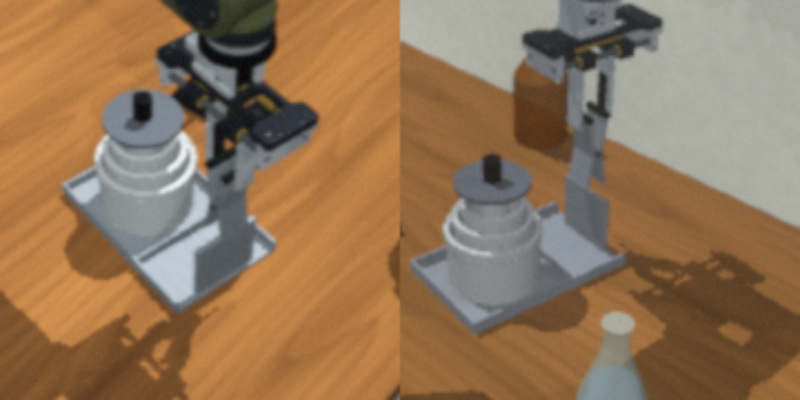

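View pics/wrist20.png

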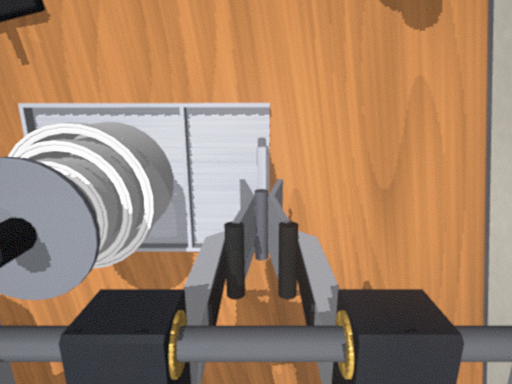

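Emit:
carry_out --deltas '[[[0, 0.02, 0.6], 0, 0.3], [[0, 0, 0.8], 0, 0.3], [[0, 0, 0.8], 0, 0.3], [[0, 0, 0.8], 0, 0.3], [[0, 0, 0.8], 0, 0.3], [[0, 0, 0.7], 0, 0.3], [[0, 0, 0.4], 0, 0.3], [[0, 0, 0.2], 0, 0.3], [[0, 0, 0], 0, 0.3], [[0, 0, 0], 0, 0.3]]'

```text
clock: 52.42
eef_pos: [677.0, -2.0, 158.4]
eef_rot: [3.141, -0.0, 1.407]
wrist_force: [-0.6, -0.1, -2.0]
finger_gap: 36.9
```

Emit:
carry_out --deltas '[[[0, 0, 0.05], 0, 0.4], [[0, 0, 0], 0, 0.45], [[0, 0, 0], 0, 0.5], [[0, 0, 0], 0, 0.55], [[0, 0, 0], 0, 0.6], [[0, 0, 0], 0, 0.65], [[0, 0, 0], 0, 0.75], [[0, 0, 0], 0, 0.85], [[0, 0, 0], 0, 0.9], [[0, 0, 0], 0, 0.9], [[0, 0, 0], 0, 0.9], [[0, 0, -0.5], 0, 0.9], [[0, 0, -1], 0, 0.9], [[0, 0, -2], 0, 0.9], [[0, 0, -3], 0, 0.9], [[0, 0, -3], 0, 0.9], [[-2, 0, -1], 0, 0.9], [[-2.5, 0, 0], 0, 0.9], [[-1.5, 0, 0], 0, 0.9], [[0, 0, 0], 0, 0.9]]'

```text
clock: 54.08
eef_pos: [666.7, -64.0, 263.2]
eef_rot: [3.141, 0.0, 1.404]
wrist_force: [0.2, -0.2, 0.3]
finger_gap: 84.8
```

```bash
python3 - <<'E'
from h import *
s=manip.read_state(); x,y,z=s['eef_pos']; print(s['eef_pos'],s['wrist_force'],s['finger_gap'])
a=np.radians(-9.4)
for n in ['scene','side','wrist']:
  shot(n,n+'21'); P,_=cloud(n+'21')
  X=near(P,(677,-2.5),50,150,172);X=X[X[:,0]>640]
  if len(X): print(n,'rolls',cv2.minAreaRect(X[:,:2].astype(np.float32)),len(X),np.percentile(X[:,2],[5,98]))
  X=near(P,(521,20.5),65,150,168); print('disc',cv2.minEnclosingCircle(X[:,:2].astype(np.float32)) if len(X) else '')
  A=np.c_[X[:,:2]-[521,20.5],np.ones(len(X))]; print(' plane',np.linalg.lstsq(A,X[:,2],rcond=None)[0])
  for i,zl,zh,r,b in((4,136,153,27,46),(2,114,131,47,32),(1,94,110,58,18),(0,30,90,70,4)):
    X=near(P,(521,21.5),r,zl,zh); print(n,i,len(X),fitb(X,i,(521,22),b)[0].round(1) if len(X) else '')
  X=near(P,(461,-240),50,10,130); print('flask',X[:,:2].mean(0),X[:,2].max() if len(X) else '')
  X0,_=cloud(n+'0'); X=near(X0,(461,-240),50,10,130); print('flask0',X[:,:2].mean(0))
a=cv2.imread('pics/scene21.png')[100:280,180:360];b=cv2.imread('pics/side21.png')[100:280,200:380]
cv2.imwrite('pics/c21.png',cv2.resize(np.hstack([a,b]),(800,400)))
E
```

```text
[666.66501904 -63.96880925 263.18095885] [ 0.23400534 -0.19193923  0.28837955] 84.79359531986377
scene rolls ((678.568115234375, -1.5436782836914062), (42.340328216552734, 55.5771369934082), 80.74457550048828) 83 [151.16291172 161.77679929]
disc ((519.3900146484375, 22.248661041259766), 51.86806106567383)
 plane [-6.21479197e-03  1.13380239e-02  1.60618132e+02]
scene 4 0 
scene 2 211 [519.6  22.7  32.8]
scene 1 316 [519.4  24.6  18.4]
scene 0 796 [520.1  24.3   4.5]
flask [ 475.32760016 -246.31821018] 126.12115092095189
flask0 [ 475.32122443 -246.49885857]
side rolls ((678.1145629882812, -2.2132110595703125), (42.00709533691406, 56.727630615234375), 79.33564758300781) 88 [152.35865268 162.86781859]
disc ((521.283203125, 20.694894790649414), 51.55080032348633)
 plane [6.90527096e-03 8.97873169e-03 1.62119369e+02]
side 4 3 [519.1  13.2  31.8]
side 2 241 [524.1  21.6  33.6]
side 1 267 [523.8  22.3  19.1]
side 0 799 [523.5  22.8   5. ]
flask [ 448.76894754 -250.99634584] 126.51273770692285
flask0 [ 448.76292684 -250.86200738]
wrist rolls ((677.32080078125, -1.5541858673095703), (39.70295333862305, 55.883888244628906), 80.64765930175781) 1390 [154.97849239 159.56720166]
disc ((520.6815795898438, 20.96381378173828), 50.211246490478516)
 plane [-2.90066948e-03  4.33063179e-04  1.59457278e+02]
wrist 4 0 
wrist 2 790 [520.4  20.7  31.3]
wrist 1 2239 [519.1  22.   17.4]
wrist 0 4041 [519.5  22.2   3.4]
flask [ 499.01905459 -244.23574091] 28.337181400762404
flask0 [nan nan]<stdin>:13: RuntimeWarning: Mean of empty slice.
  ret = um.true_divide(
```

View pics/c21.png

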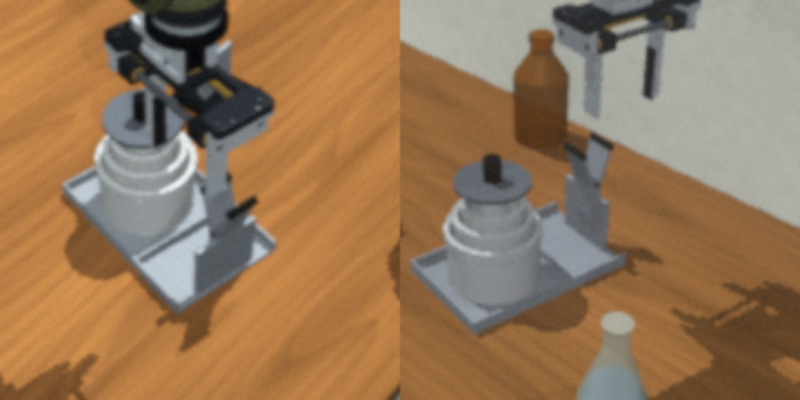

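View pics/wrist21.png

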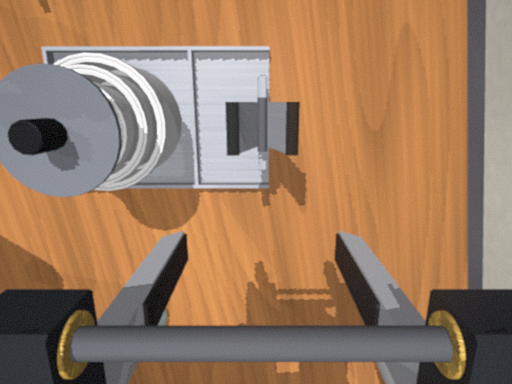

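The clip is square on the plate, with its rolls 39.7 by 55.9 mm and aligned to the tray, near the middle. The nest is seated, the cover is flat and centred, and the flask hasn't moved. The gripper is clear of everything.

```bash
python3 - <<'E'
from h import *
print(workorder.sign_off())
E
```

```text
the job is handed in; nothing more can be done
None
```

The job is done and handed in at about 54 s. Beaker0 stands in the tray bay with beakers 1, 2 and 4 nested inside it in size order; beaker3 was absent. The cover was placed next, and the clip last. Beaker1 was knocked aside early on, so I found it again before picking it up.

What the last checks before hand-in showed:
- **Nest:** the base heights measured with the scene camera step up by 14 mm per layer, so each beaker is fully down. Beaker4's own base was measured before the cover went on; it was hidden afterwards. Each placing was confirmed by contact force.
- **Cover:** flat, with its centre about 1 mm from beaker4's mouth centre.
- **Clip:** square to the plate within about 0.1°. It is within about 1 mm of the middle in the wrist view, and about 36 mm of plate is between the jaws.
- **Flask:** unmoved in the scene and side views.
- **Gripper:** open and clear of everything.

The three cameras disagree by about 2–4 mm in absolute position, beyond their 2 mm calibration. Offsets measured within one camera mostly agreed to about 1 mm, so I relied on those. The robot's clock stopped at hand-in, so I have not seen the second that follows.

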